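# Index the welding dial and hold the locating pin through bracket and dial

### The arm

A 6-joint arm with a two-finger parallel gripper is mounted at the origin on the work surface. World frame = base frame: x ahead of the robot, y to its left, z up, the work surface at z = 0. Lengths are in m, angles in degrees, forces in N, time in s.
With the tool pointing down it reaches from about 0.35 to 0.875 m from the base axis. Payload 4.2 kg.
Tool frame: the origin (TCP) lies on the centre line of the jaws, within the pads' length; the fingertips stand 8 mm ahead of it and the grasp point (between the pads) lies 11 mm behind it; z points along the fingers, y is the direction in which the jaws open and shut (so a half turn about z gives the same grasp; the last joint's range is limited). The gripper opens to 87 mm and grips with 3 to 60 N. Pads are 19 mm wide; open, the fingers measure 117 mm over their backs; the gripper's body (75 mm by 190 mm) begins 51 mm behind the grasp point.
Start: joints at [-59.84, 22.042, 0.453, 0, -68.411, -14.817], TCP at [0.165, -0.603, 0.231] pointing down, gripper open.
Joint ranges: [-179.83, 179.83], [-69.29, 118.12], [-61.27, 80.66], [-181.25, 117.63], [-171.15, -9.14], [-177.46, 177.46]. Speed limits (degrees/s): [159.86, 159.86, 180, 180, 180, 180].

### API

Orientations are given as a 3x3 rotation matrix whose columns are the frame's x, y, z axes.
In Python, from station import sense, capture, finish_job, recognise gives the robot as it stands.
- The arm moves only by the tool apply_moves, never from a script. Its argument "plan" is a list that holds one entry, the list of rows, each a list of 7 numbers: the opening in per cent of the stroke, from 0 (shut) to 100 (fully open), then the shift along the world's x, y, z in units of 25 mm (1.0 is 25 mm), then the turn, a rotation vector about the world's x, y, z in rad. A call has 1 to 12 rows; each row shifts and turns the pose as measured when the row begins; what a row does not reach is not made up. A row lasts 1/12 s, in which the tool goes at most 41.7 mm and 7.16 degrees, less where a joint would pass 70% of its speed; a pose out of reach is approached as far as the arm can. A call is refused whole if a number of a shift passes 1 or a number of a turn 0.125, either way. A call with a gripper value outside its range is refused whole. The fingers move at their own pace and stop on an object; the grip force is fixed at half the most. Time passes only in rows, so rows that do not move let the fingers close. It gives the time, the measured TCP pose, the force and the opening at its end, in the units of the state.
- sense(): the state, without advancing time (a new reading comes with each control period).
- capture(name): name is "side" or "top" or "wrist"; returns a dict with "pixels" (480x640x3 uint8, red, green, blue), "depth" (480x640 float32, m along the optical axis (not along the pixel's ray), 0 where there is no reading), "mtx" (3x3 intrinsics, pixels), "distortion" ([k1, k2, p1, p2, k3] as OpenCV has them; the pictures are not rectified), "R" (3x3) and "t" (3): a world point X has camera coordinates R X + t; the wrist camera has in their place "mount" (4x4, takes a point from camera to tool coordinates, whose origin is the TCP and whose axes are the flange's). Camera axes: x right, y down, z forward; pixel columns grow to the right and rows downward; lengths in m; the calibration is good to about 2 mm. A picture is of the moment at which its call begins: read the wrist's pose just before it.
- finish_job(): hands the job in, once; it reports no verdict.
Trained networks look in a picture, given as the dict that the camera call returned (one of the last four; its "shot" number tells which), for a name from the list of things; names that differ only in an ending like _2 or _b are one class to them, and where a whole thing is asked for, a point or a joint stands for the part that bears it (a point fixed in the world has none). Each returns a list of dicts, best first, with "score" (0 to 1); they miss things now and then, are a little off and sometimes report something else, mostly with a low value. They report only what shows in the picture. A call takes as long as a camera call. They do not tell look-alikes from the thing itself.
- recognise(label, picture): "at" ([x, y, z] in m, in the coordinates of the camera as it stood for that picture, good to about 4 mm: the middle of the surface that is visible of it).
The state is a dict: "time_s": time; "joints": joint angles; "joint_velocities": joint speeds; "effort": joint torques, N m; "tcp_pos": TCP position; "ee_rot": TCP orientation; "wrist_force": force on the tool from outside, world axes, zero at the start; "moment": the same for the moment, N m; "gripper_width": opening from 0.0 (shut) to 1.0 (fully open).
Only numpy, scipy, OpenCV 4.12 (cv2) and the standard library are available. Lean on these libraries where they do the work, as an engineer would, in place of code of your own. Each camera call takes 0.05 s, during which the arm holds its last target.

### The job

Turn the rotary dial counter-clockwise (seen from above) by its upright handle until it clicks into its detent, with the bored lug right under the hole of the fixed bracket. Then take the longer of the two pins out of the rack and thread it straight down through the bracket's hole and on through the hole in the dial's lug, until its tip sticks out below the dial. Finish still gripping the pin there, upright and at rest, with its shoulder clear above the bracket so that your grip alone carries it, and leave everything else on the bench where it is.

Things in the scene. Friction and masses are not known exactly. Their poses are not given: they have to be found in the camera images.
- dial (a joint): Dial angle, rad, growing counter-clockwise from above; 0 is the detent (bored lug exactly under the bracket's hole). Starts between -1.2 and -0.6. A sprung ball snaps between two rim bumps at 0: it resists (up to 9 N at the handle) from about -0.17, then pulls the dial in from about -0.06; passing 0 takes 9 N again; stop at +0.3. Elsewhere 2 N of friction holds the dial where it is left.
- dial_axis (a point): On the dial's upright axis, level with its top face (60 mm above the bench). Frame of the fixed fixture: the bracket's hole lies 98 mm along its +y. Base plate 220 x 310 x 6 mm. The dial is an aluminium disc 164 mm across, 46 to 60 mm above the bench, carrying one square bored lug on its rim, two nests with white pads (10 mm high) and the handle.
- handle (a point): The dial's handle: upright black round post, 20 mm across, fixed on the dial 64 mm from its axis, from 60 to 116 mm above the bench; can be pinched from above. The point is on its centre line, 95 mm above the bench. At the detent it stands -60 degrees from the fixture's +x (counter-clockwise positive).
- bracket_hole (a point): Centre of the upper hole, at the top face (115 mm above the bench) of the steel block, 50 x 46 x 15 mm, at the end of the fixed steel bracket. Upright through hole, 15 mm across, chamfered 2 mm; underside 100 mm above the bench. The bracket's column (50 x 30 mm, as high as the block) stands beyond it, away from the dial.
- dial_hole (a point): Centre of the lower hole, at the top face (60 mm above the bench) of the dial's square lug (42 x 42 x 14 mm), 98 mm from the dial's axis. Upright through hole, 15 mm across, chamfered 2 mm; underside 46 mm above the bench, free air below down to the base plate at 6 mm. Turns with the dial.
- pin_grip (a point): Centre of the grip of the longer pin (160 mm overall, 0.10 to 0.20 kg): a ribbed round grip, 20 mm across, 55 mm long, at its upper end. Own z runs from tip to grip. It stands upright in one of the rack's two holes, tip 10 mm and grip centre 142 mm above the bench, 40 mm deep in the rack.
- pin_tip (a point): Lower end of the longer pin's steel shank: 12 mm in diameter, 105 mm long, with the last 6 mm tapered to 6 mm; 132.5 mm below the grip's centre.
- pin_shoulder (a point): Where shank and grip of the longer pin meet, 105 mm above the tip. The 20 mm grip cannot enter the 15 mm holes.
- rack: Grey plastic rack block, 70 x 160 x 50 mm high; origin at the centre of its underside. Its two holes lie on its own y axis, 40 mm either side of the middle. It is fixed.
- short_pin: The shorter pin, 115 mm overall with the same grip but a shank of only 60 mm (too short for the job), in the rack's other hole. Origin at its tip. To be left alone.
- clamp_a: Bystander: slotted steel clamp bar 130 x 36 x 26 mm, origin at the centre of its underside.
- clamp_b: Bystander: a second clamp bar, the same.
- pad_a: Bystander: white oval plastic housing 72 x 32 x 12 mm, origin at the centre of its underside.
- pad_b: Bystander: a second white housing, the same.
- wrench: Bystander: flat double open-ended steel wrench, 168 mm long, lying on the bench; origin under its middle.
- screwdriver: Bystander: screwdriver with a red handle, lying on the bench.
- long_pin: The same longer pin; origin at its tip.
Not all that is in view belongs to the job. What is shaped like the long_pin but blue, purple or turquoise is not meant.

How it is judged:
By the outcome, as a careful person would: the job done as asked, in the order asked, and still so for the second after the job is handed in, while the arm keeps its last pose, push and grip.
It also fails if it takes over 64 s, if anything falls off the work surface, if the arm or the gripper's body presses on something with over 40 N, if the wrist force passes 120 N, or if a joint passes its speed limit or range.

## Working session

There is one attempt and no reset: what is moved stays moved. The work goes in short steps, Python scripts to look and compute and a tool call to move; the robot and the scene stay as the last step left them, time stands still between calls to the robot, and variables do not carry over. Pictures are saved under pics/ and viewed, and the job is handed in when it is done.

Besides the shell and the picture viewer there is one more tool, called after "Call:" as name(argument=value, ...) on one line, values as JSON. apply_moves: Moves the arm, as the interface text tells. Its arguments: {"type":"object","properties":{"plan":{"type":"array","items":{"type":"array","items":{"type":"array","items":{"type":"number"}}}}},"required":["plan"]}

```bash
mkdir -p pics; ls; cat > h.py <<'E'
import numpy as np, cv2, pickle
from station import sense, capture, finish_job, recognise
np.set_printoptions(precision=4,suppress=True)
def snap(name,fn):
    s=sense(); c=capture(name); 
    cv2.imwrite(f'pics/{fn}.png',c['pixels'][:,:,::-1])
    c=dict(c); c['state']=s
    if name=='wrist':
        M=np.array(c['mount']); T=np.eye(4);T[:3,:3]=s['ee_rot'];T[:3,3]=s['tcp_pos']
        W=T@M
    else:
        W=np.eye(4);R=np.array(c['R']);W[:3,:3]=R.T;W[:3,3]=-R.T@np.array(c['t'])
    c['W']=W
    pickle.dump(c,open(f'pics/{fn}.pkl','wb'))
    return c
def load(fn): return pickle.load(open(f'pics/{fn}.pkl','rb'))
def towld(c,p): return c['W'][:3,:3]@np.array(p)+c['W'][:3,3]
def ray(c,u,v):
    p=cv2.undistortPoints(np.array([[[u,v]]],float),np.array(c['mtx']),np.array(c['distortion']))[0,0]
    return np.array([p[0],p[1],1.])
def px_depth(c,u,v):
    d=c['depth'][int(v)-1:int(v)+2,int(u)-1:int(u)+2]; d=np.median(d[d>0]) if (d>0).any() else np.nan
    return towld(c,ray(c,u,v)*d)
def px_z(c,u,v,z):
    r=c['W'][:3,:3]@ray(c,u,v); o=c['W'][:3,3]
    return o+r*(z-o[2])/r[2]
def cloud(c):
    h,w=c['depth'].shape
    uu,vv=np.meshgrid(np.arange(w),np.arange(h))
    p=cv2.undistortPoints(np.stack([uu,vv],-1).reshape(-1,1,2).astype(float),np.array(c['mtx']),np.array(c['distortion'])).reshape(h,w,2)
    P=np.dstack([p,np.ones((h,w))])*c['depth'][...,None]
    X=P@c['W'][:3,:3].T+c['W'][:3,3]
    X[c['depth']<=0]=np.nan
    return X
def proj(c,X):
    Wi=np.linalg.inv(c['W']); 
    r,_=cv2.Rodrigues(Wi[:3,:3])
    return cv2.projectPoints(np.array(X,float).reshape(-1,1,3),r,Wi[:3,3],np.array(c['mtx']),np.array(c['distortion']))[0].reshape(-1,2)
E
python3 - <<'E'
from h import *
for n in ['top','side','wrist']:
    c=snap(n,n+'0')
    for l in ['dial','handle','pin_grip','long_pin','short_pin','rack','bracket_hole','dial_hole']:
        try:
            r=recognise(l,c)
        except Exception as e: print(n,l,e); continue
        for q in r[:4]: print(n,l,round(q['score'],2),towld(c,q['at']))
print(sense()['time_s'], sense()['wrist_force'])
E
```

```text
pics
top dial 0.66 [0.5558 0.1118 0.0606]
top handle 0.85 [0.5514 0.1096 0.0568]
top pin_grip 0.68 [ 0.6051 -0.3421  0.1406]
top pin_grip 0.66 [ 0.502  -0.3277  0.1671]
top pin_grip 0.57 [ 0.607 -0.398  0.132]
top long_pin 0.65 [ 0.5015 -0.3275  0.1618]
top long_pin 0.62 [ 0.4982 -0.4319  0.1347]
top long_pin 0.58 [ 0.6027 -0.3431  0.1423]
top long_pin 0.57 [ 0.6029 -0.4009  0.1324]
top short_pin 0.56 [ 0.4741 -0.2581  0.1278]
top rack 0.75 [ 0.4876 -0.2906  0.0501]
top bracket_hole 0.6 [ 0.7631 -0.153   0.0148]
top bracket_hole 0.58 [0.5244 0.1255 0.0034]
top dial_hole 0.87 [0.5489 0.1128 0.058 ]
side dial 0.7 [0.554  0.0867 0.062 ]
side handle 0.82 [0.5497 0.0877 0.0616]
side pin_grip 0.84 [ 0.6066 -0.3545  0.115 ]
side pin_grip 0.83 [ 0.6064 -0.411   0.1101]
side pin_grip 0.73 [ 0.501  -0.441   0.1173]
side pin_grip 0.52 [ 0.5024 -0.3434  0.1336]
side long_pin 0.95 [ 0.4989 -0.4426  0.1162]
side long_pin 0.85 [ 0.6086 -0.3541  0.1139]
side long_pin 0.77 [ 0.6078 -0.4117  0.1136]
side long_pin 0.55 [ 0.5048 -0.342   0.132 ]
side short_pin 0.76 [ 0.4794 -0.2655  0.0974]
side rack 0.94 [ 0.478  -0.3194  0.0482]
side bracket_hole 0.95 [0.5249 0.0761 0.0216]
side bracket_hole 0.69 [0.554  0.087  0.0624]
side bracket_hole 0.64 [0.3867 0.3533 0.0147]
side dial_hole 0.57 [0.5549 0.0905 0.063 ]
wrist rack 0.55 [ 0.4635 -0.32    0.0045]
1.35 [0.9228 0.3217 0.2266]
```

View pics/top0.png

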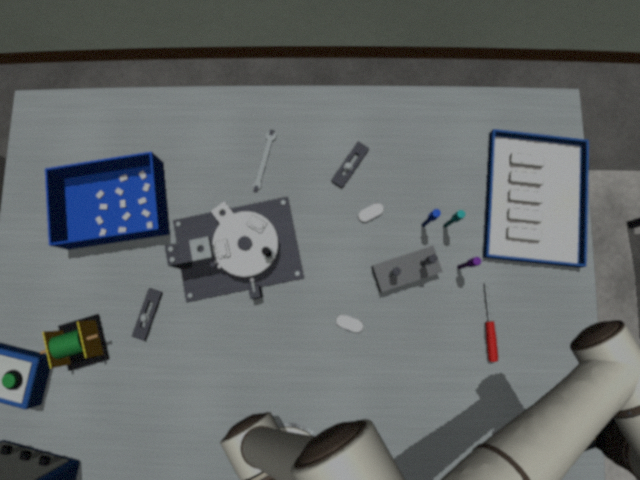

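View pics/side0.png

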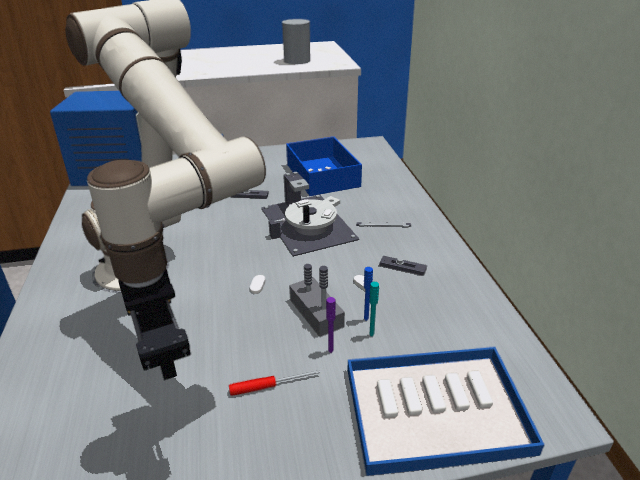

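View pics/wrist0.png

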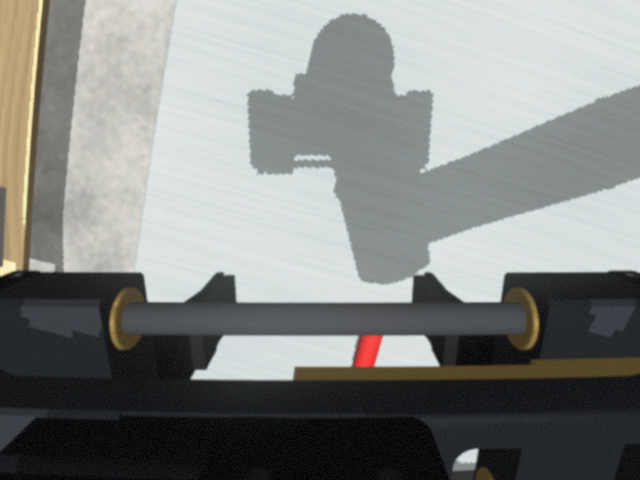

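The top view shows the dial at about (247,243) with its lug at (225,210) and handle at (267,254), and the bracket hole at (200,245). The rack is at (405,270), with pins at about (393,272) and (430,262). Blue (433,215), turquoise (459,215) and purple (474,262) pins are decoys standing outside the rack.

```bash
python3 - <<'E'
from h import *
c=load('top0'); im=cv2.imread('pics/top0.png')
a=cv2.resize(im[180:310,150:310],None,fx=4,fy=4,interpolation=cv2.INTER_CUBIC)
b=cv2.resize(im[190:310,350:490],None,fx=4,fy=4,interpolation=cv2.INTER_CUBIC)
cv2.imwrite('pics/topA.png',a);cv2.imwrite('pics/topB.png',b)
s=cv2.imread('pics/side0.png');cv2.imwrite('pics/sideA.png',cv2.resize(s[150:350,240:440],None,fx=3,fy=3,interpolation=cv2.INTER_CUBIC))
X=cloud(c);S=cloud(load('side0'))
for P,n in((X,'top'),(S,'side')):
  P=P.reshape(-1,3)
  def sel(x0,x1,y0,y1,z0,z1):
    m=(P[:,0]>x0)&(P[:,0]<x1)&(P[:,1]>y0)&(P[:,1]<y1)&(P[:,2]>z0)&(P[:,2]<z1); return P[m]
  for nm,b in dict(handle=(.45,.68,0,.21,.085,.13),brk=(.45,.68,.15,.35,.09,.13),long=(.47,.54,-.37,-.3,.115,.2),short=(.44,.51,-.29,-.22,.08,.2),bench=(.3,.4,-.2,0,-.05,.05)).items():
    q=sel(*b)
    if len(q): print(n,nm,len(q),q.mean(0),q.min(0),q.max(0))
E
```

```text
top handle 345 [0.5278 0.1635 0.1128] [0.5036 0.0369 0.0857] [0.5568 0.21   0.1204]
top brk 974 [0.5261 0.2347 0.113 ] [0.4889 0.1751 0.09  ] [0.677  0.3443 0.124 ]
top long 106 [ 0.5022 -0.3304  0.1581] [ 0.4933 -0.3414  0.1178] [ 0.5118 -0.3232  0.174 ]
top short 81 [ 0.4774 -0.2551  0.1174] [ 0.4689 -0.2665  0.0804] [ 0.4873 -0.2462  0.1273]
top bench 3150 [ 0.3502 -0.1005  0.0007] [ 0.3006 -0.2    -0.0086] [ 0.3998 -0.0006  0.0196]
side handle 213 [0.5288 0.1398 0.1097] [0.5033 0.0313 0.0856] [0.559  0.2095 0.1207]
side brk 367 [0.5317 0.2306 0.1114] [0.4882 0.1714 0.09  ] [0.6796 0.3439 0.1231]
side long 195 [ 0.5029 -0.3415  0.1481] [ 0.4938 -0.3503  0.1164] [ 0.5131 -0.3258  0.1729]
side short 146 [ 0.4785 -0.2654  0.107 ] [ 0.4692 -0.272   0.0806] [ 0.4891 -0.2519  0.1293]
side bench 1540 [ 0.3496 -0.1076  0.0018] [ 0.3    -0.2    -0.0053] [ 0.4    -0.      0.0181]
```

View pics/topA.png

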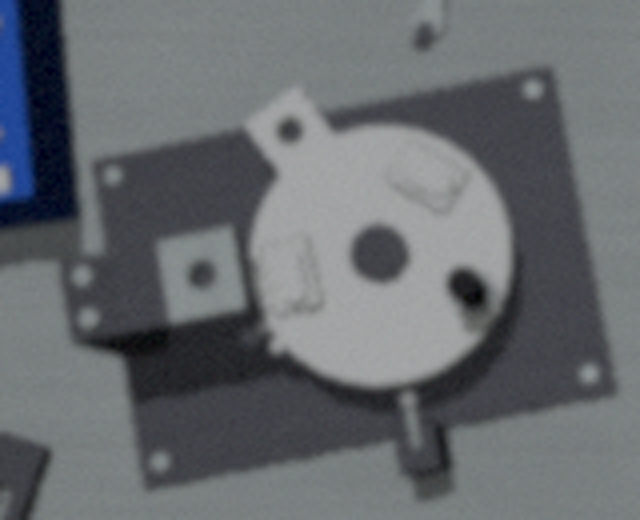

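View pics/topB.png

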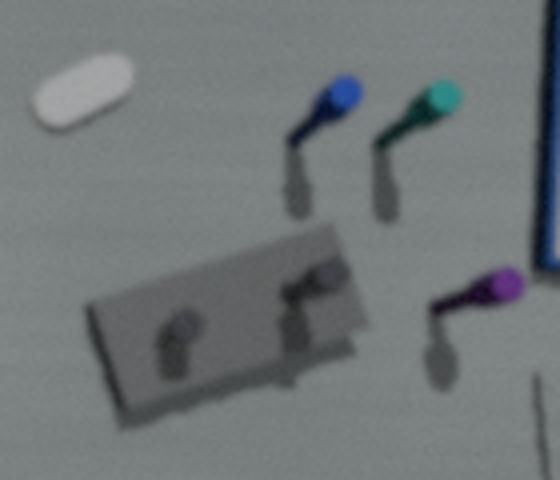

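View pics/sideA.png

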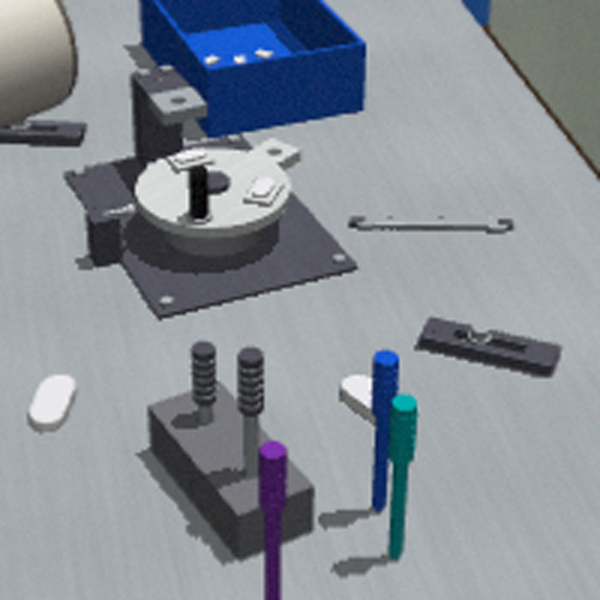

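```bash
python3 - <<'E'
from h import *
c=load('top0')
def u(U,V,ox,oy,f=4): return ((U+.5)/f-.5+ox,(V+.5)/f-.5+oy)
A=lambda U,V,z: px_z(c,*u(U,V,150,180),z)[:2]
bh=A(202,274,.115); dh=A(290,130,.06); ax=A(381.5,256,.06); h=A(467,285,.116)
bases=[A(*p,.006) for p in((113,176),(533,90),(589,374),(160,462))]
print('bh',bh,'dh',dh,'ax',ax,'hub',A(380,253,.06),'handle',h)
print('|bh-ax|',np.linalg.norm(bh-ax),'|dh-ax|',np.linalg.norm(dh-ax),'|h-ax|',np.linalg.norm(h-ax))
an=lambda v: np.degrees(np.arctan2(v[1],v[0]))
print('ang bh',an(bh-ax),'dh',an(dh-ax),'h',an(h-ax), 'base mean',np.mean(bases,0))
print([an(bases[0]-bases[1]),an(bases[3]-bases[2]),an(bases[1]-bases[2])])
B=lambda U,V,z: px_z(c,*u(U,V,350,190),z)
print('long',B(330,273,.1695),'short',B(186,322,.1245))
print(c['mount'] if 'mount' in c else '',load('wrist0')['mount'],c['W'])
E
```

```text
bh [0.5296 0.2022] dh [0.6277 0.1656] ax [0.5483 0.1056] hub [0.5502 0.1066] handle [0.5236 0.0446]
|bh-ax| 0.09839582585558225 |dh-ax| 0.09949950966166243 |h-ax| 0.0657734290801433
ang bh 100.96046619358243 dh 37.075505084315346 h -112.02114207711915 base mean [0.5439 0.1369]
[np.float64(101.87692972170052), np.float64(101.94626566467478), np.float64(11.915104794028535)]
long [ 0.5028 -0.3324  0.1695] short [ 0.4789 -0.2578  0.1245]
 [[ 0.0002 -0.9675 -0.2529  0.0696]
 [ 1.      0.0002 -0.0002  0.0003]
 [ 0.0002 -0.2529  0.9675 -0.1539]
 [ 0.      0.      0.      1.    ]] [[ 0.005  -0.9899  0.1419  0.3888]
 [-1.     -0.0038  0.0091 -0.103 ]
 [-0.0084 -0.1419 -0.9898  1.2232]
 [ 0.      0.      0.      1.    ]]
```

```bash
cat >> h.py <<'E'
def st():
    s=sense();R=np.array(s['ee_rot'])
    print('t',round(s['time_s'],2),'tcp',np.array(s['tcp_pos']),'yaw_y',round(np.degrees(np.arctan2(R[1,1],R[0,1])),2),'tilt',R[:2,2],'F',np.array(s['wrist_force']),'M',np.array(s['moment']),'w',round(s['gripper_width'],3),'j',np.array(s['joints']))
    return s
E
python3 -c "
from h import *
st(); print(sense()['ee_rot'])"
```

```text
t 1.35 tcp [ 0.1654 -0.6027  0.2305] yaw_y 105.34 tilt [-0.0001  0.    ] F [0.9228 0.3217 0.2266] M [0.0177 0.0403 0.0039] w 1.001 j [-59.8404  22.0439   0.4525   0.0019 -68.4118 -14.8154]
[[-0.9644 -0.2646 -0.0001]
 [-0.2646  0.9644  0.    ]
 [ 0.      0.     -1.    ]]
```

Call:
apply_moves(plan=[[[60, 0.55, 1, 0, 0, 0, 0.1], [60, 0.55, 1, 0, 0, 0, 0.1], [60, 0.55, 1, 0, 0, 0, 0.1], [60, 0.55, 1, 0, 0, 0, 0.1], [60, 0.55, 1, 0, 0, 0, 0.1], [60, 0.55, 1, 0, 0, 0, 0.1], [60, 0.55, 1, 0, 0, 0, 0.1], [60, 0.55, 1, 0, 0, 0, 0.1], [60, 0.55, 1, 0, 0, 0, 0.1], [60, 0.55, 1, 0, 0, 0, 0], [60, 0.55, 1, 0, 0, 0, 0], [60, 0.55, 1, 0, 0, 0, 0]]])

```text
time_s: 2.35
tcp_pos: [0.3327, -0.2938, 0.23]
ee_rot: [[-0.358, -0.934, 0.003], [-0.934, 0.358, -0.003], [0.002, -0.004, -1.0]]
wrist_force: [0.2, -0.3, 0.9]
gripper_width: 0.599
```

```bash
python3 -c "
from h import *
st()"
```

```text
t 2.35 tcp [ 0.3327 -0.2938  0.23  ] yaw_y 159.01 tilt [ 0.0027 -0.0033] F [ 0.2248 -0.3379  0.9065] M [ 0.057  -0.0041  0.0029] w 0.599 j [-20.2527   3.9623 -23.7322   0.1412 -62.0929  -0.8024]
```

Call:
apply_moves(plan=[[[60, 0.55, 1, 0, 0, 0, 0], [60, 0.55, 1, 0, 0, 0, 0], [60, 0.55, 1, 0, 0, 0, 0], [60, 0.55, 1, 0, 0, 0, 0], [60, 0.55, 1, 0, 0, 0, 0], [60, 0.55, 1, 0, 0, 0, 0], [60, 0.55, 1, 0, 0, 0, 0], [60, 0.55, 1, 0, 0, 0, 0], [60, 0.55, 1, 0, 0, 0, 0], [60, 0.55, 1, 0, 0, 0, 0], [60, 0.55, 1, 0, 0, 0, 0], [60, 0, 0, 0, 0, 0, 0]]])

```text
time_s: 3.35
tcp_pos: [0.4916, 0.0001, 0.2343]
ee_rot: [[-0.352, -0.936, 0.015], [-0.936, 0.352, -0.003], [-0.002, -0.015, -1.0]]
wrist_force: [0.7, -0.0, 1.0]
gripper_width: 0.601
```

```bash
python3 -c "
from h import *
st(); snap('wrist','w1')"
```

```text
t 3.35 tcp [0.4916 0.0001 0.2343] yaw_y 159.39 tilt [ 0.015  -0.0033] F [ 0.71   -0.0003  0.9931] M [-0.0214  0.0982  0.0679] w 0.601 j [ 19.2822   8.348  -18.1339   0.5224 -62.7683 -40.1293]
```

View pics/w1.png

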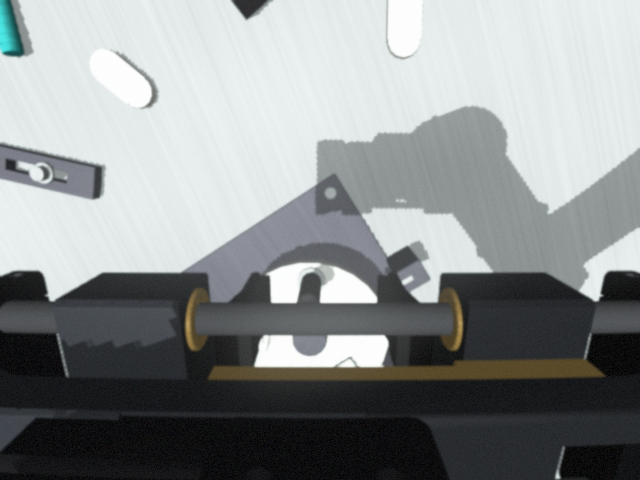

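Call:
apply_moves(plan=[[[60, 0.5, 0.7, 0, 0.003, 0.015, -0.03], [60, 0.5, 0.7, 0, 0, 0, 0], [60, 0.3, 0.4, -0.5, 0, 0, 0], [60, 0, 0, -0.8, 0, 0, 0], [60, 0, 0, -0.8, 0, 0, 0], [60, 0, 0, -0.5, 0, 0, 0], [60, 0, 0, 0, 0, 0, 0], [60, 0, 0, 0, 0, 0, 0]]])

```text
time_s: 4.07
tcp_pos: [0.5202, 0.0415, 0.1641]
ee_rot: [[-0.385, -0.923, -0.005], [-0.923, 0.385, -0.001], [0.003, 0.004, -1.0]]
wrist_force: [0.1, -0.6, 0.3]
gripper_width: 0.603
```

```bash
python3 -c "
from h import *
st(); snap('wrist','w2');c=snap('side','s2');im=cv2.imread('pics/s2.png');cv2.imwrite('pics/s2a.png',cv2.resize(im[130:280,220:400],None,fx=4,fy=4))"
```

```text
t 4.07 tcp [0.5202 0.0415 0.1641] yaw_y 157.37 tilt [-0.0049 -0.001 ] F [ 0.1254 -0.6415  0.3415] M [0.0933 0.021  0.0134] w 0.603 j [ 22.3533  15.6949 -19.2707  -0.0663 -55.3125 -44.9475]
```

View pics/w2.png

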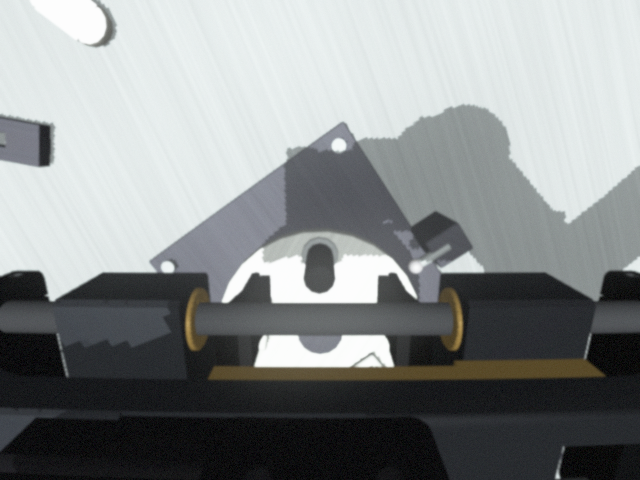

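View pics/s2a.png

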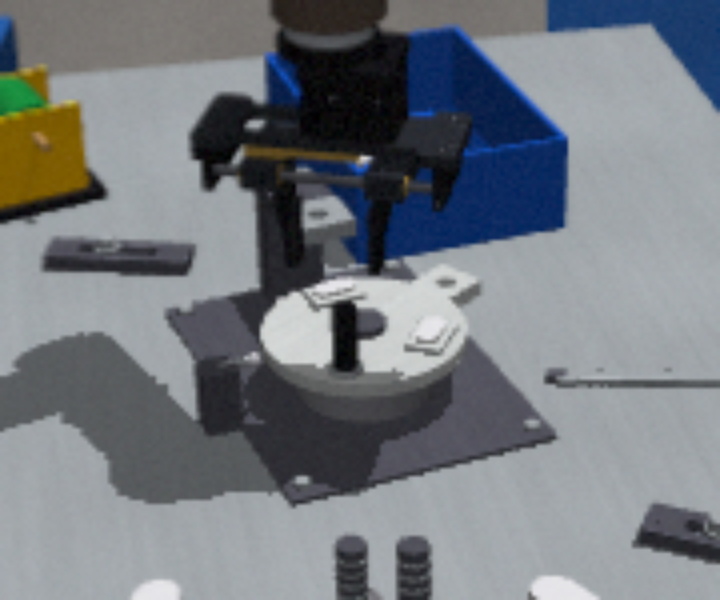

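```bash
python3 -c "
from h import *
c=load('w2');X=cloud(c)
m=(X[...,2]>.105)&(X[...,2]<.125);vv,uu=np.where(m);k=(abs(uu-319)<40)&(vv<310);print(uu[k].min(),uu[k].max(),vv[k].min(),vv[k].max(),X[vv[k],uu[k]].mean(0))
for p in((319,279),(319,282)):print(px_z(c,*p,.116),px_depth(c,*p))
S=load('s2');Y=cloud(S);m=(Y[...,2]>.075)&(Y[...,2]<.118)&(abs(Y[...,0]-.525)<.03)&(abs(Y[...,1]-.045)<.03);print(Y[m].mean(0),Y[m].min(0),Y[m].max(0))
print('hubs',px_z(c,320,345,.06))
"
```

```text
303 334 260 293 [0.5247 0.0466 0.1144]
[0.5248 0.0474 0.116 ] [0.5248 0.0474 0.116 ]
[0.5255 0.0492 0.116 ] [0.5256 0.0493 0.1157]
[0.5254 0.0405 0.0991] [0.518  0.0294 0.075 ] [0.5341 0.0576 0.118 ]
hubs [0.5549 0.1199 0.06  ]
```

Call:
apply_moves(plan=[[[60, 0.2, 0.2, 0, 0, -0.005, 0], [60, 0, 0, -0.6, 0, 0, 0], [60, 0, 0, -0.8, 0, 0, 0], [60, 0, 0, -0.8, 0, 0, 0], [60, 0, 0, -0.6, 0, 0, 0], [60, 0, 0, -0.3, 0, 0, 0], [60, 0, 0, 0, 0, 0, 0]]])

```text
time_s: 4.75
tcp_pos: [0.5336, 0.0494, 0.0934]
ee_rot: [[-0.384, -0.923, 0.024], [-0.923, 0.384, 0.006], [-0.015, -0.02, -1.0]]
wrist_force: [0.2, -0.4, 0.2]
gripper_width: 0.606
```

```bash
python3 -c "
from h import *
st()"
```

```text
t 4.75 tcp [0.5336 0.0494 0.0934] yaw_y 157.39 tilt [0.024  0.0061] F [ 0.2496 -0.3835  0.167 ] M [ 0.0278  0.1811 -0.0009] w 0.606 j [ 22.7569  21.0871 -23.5756   0.3011 -43.9332 -45.5721]
```

Call:
apply_moves(plan=[[[60, -0.35, -0.12, -0.1, -0.006, 0.024, 0], [60, 0, 0, -0.2, 0, 0, 0], [60, 0, 0, 0, 0, 0, 0]]])

```text
time_s: 5.0
tcp_pos: [0.5262, 0.0469, 0.0879]
ee_rot: [[-0.384, -0.924, 0.003], [-0.924, 0.384, 0.001], [-0.002, -0.002, -1.0]]
wrist_force: [-0.8, -1.0, -1.1]
gripper_width: 0.599
```

```bash
python3 -c "
from h import *
st()"
```

```text
t 5.0 tcp [0.5262 0.0469 0.0879] yaw_y 157.45 tilt [0.0026 0.0008] F [-0.7797 -0.9748 -1.073 ] M [ 0.0065  0.0405 -0.0524] w 0.599 j [ 22.7107  21.4166 -23.9456   0.0195 -44.485  -45.2764]
```

Good. I'll close on the handle with a small downward move.

Call:
apply_moves(plan=[[[10, -0.04, 0, -0.1, 0, 0, 0], [10, 0, 0, 0, 0, 0, 0], [10, 0, 0, 0, 0, 0, 0], [10, 0, 0, 0, 0, 0, 0], [10, 0, 0, 0, 0, 0, 0]]])

```text
time_s: 5.42
tcp_pos: [0.5266, 0.0474, 0.0875]
ee_rot: [[-0.383, -0.924, 0.007], [-0.924, 0.383, 0.002], [-0.005, -0.006, -1.0]]
wrist_force: [-0.6, -0.1, 0.2]
gripper_width: 0.307
```

```bash
python3 -c "
from h import *
st()"
```

```text
t 5.42 tcp [0.5266 0.0474 0.0875] yaw_y 157.46 tilt [0.0073 0.0023] F [-0.5652 -0.0725  0.1557] M [0.1171 0.1321 0.0516] w 0.307 j [ 22.757   21.3694 -24.1256   0.0574 -44.0698 -45.3324]
```

Call:
apply_moves(plan=[[[10, 0, 0, 0, 0, 0.005, 0], [10, 0, 0, 0, 0, 0, 0], [10, 0, 0, 0, 0, 0, 0]]])

```text
time_s: 5.67
tcp_pos: [0.5263, 0.0473, 0.0877]
ee_rot: [[-0.383, -0.924, 0.001], [-0.924, 0.383, 0.002], [-0.003, -0.0, -1.0]]
wrist_force: [-0.6, 0.3, 0.8]
gripper_width: 0.221
```

```bash
python3 -c "
from h import *
st()"
```

```text
t 5.67 tcp [0.5263 0.0473 0.0877] yaw_y 157.46 tilt [0.0013 0.0024] F [-0.5653  0.2862  0.7542] M [0.0776 0.1606 0.0448] w 0.221 j [ 22.6871  21.4777 -23.8374  -0.1371 -44.5648 -45.1258]
```

Call:
apply_moves(plan=[[[10, 0.222, -0.075, 0, 0, 0, 0.091], [10, 0.228, -0.055, 0, 0, 0, 0.091], [10, 0.232, -0.033, 0, 0, 0, 0.091], [10, 0.234, -0.012, 0, 0, 0, 0.091]]])

```text
time_s: 6.0
tcp_pos: [0.5485, 0.0425, 0.0877]
ee_rot: [[-0.018, -1.0, -0.001], [-1.0, 0.018, 0.003], [-0.003, 0.001, -1.0]]
wrist_force: [0.6, 1.0, 0.1]
gripper_width: 0.224
```

```bash
python3 -c "
from h import *
s=st();d=np.array(s['tcp_pos'])[:2]-[.549,.106];print(np.hypot(*d),np.degrees(np.arctan2(d[1],d[0])))"
```

```text
t 6.0 tcp [0.5485 0.0425 0.0877] yaw_y 178.95 tilt [-0.0013  0.0026] F [0.6284 0.966  0.0969] M [ 0.1376  0.0393 -0.258 ] w 0.224 j [ 21.229   23.3132 -20.6478  -0.2296 -46.0572 -22.119 ]
0.0634592008809548 -90.49196198698137
```

Call:
apply_moves(plan=[[[10, 0.234, 0.009, 0, 0, 0, 0.091], [10, 0.232, 0.03, 0, 0, 0, 0.091], [10, 0.228, 0.051, 0, 0, 0, 0.091], [10, 0.223, 0.072, 0, 0, 0, 0.091], [10, 0, 0, 0, 0, 0, 0]]])

```text
time_s: 6.42
tcp_pos: [0.574, 0.0467, 0.0876]
ee_rot: [[0.353, -0.936, -0.0], [-0.936, -0.353, 0.004], [-0.003, -0.001, -1.0]]
wrist_force: [0.8, 1.7, -0.1]
gripper_width: 0.218
```

```bash
python3 -c "
from h import *
s=st();d=np.array(s['tcp_pos'])[:2]-[.549,.106];print(np.hypot(*d),np.degrees(np.arctan2(d[1],d[0])))
c=snap('top','t3');im=cv2.imread('pics/t3.png');cv2.imwrite('pics/t3a.png',cv2.resize(im[180:310,150:310],None,fx=4,fy=4,interpolation=cv2.INTER_CUBIC))"
```

```text
t 6.42 tcp [0.574  0.0467 0.0876] yaw_y -159.33 tilt [-0.0004  0.0035] F [ 0.7565  1.7223 -0.1036] M [ 0.3395 -0.1232  0.0332] w 0.218 j [ 20.6541  25.3946 -16.9777  -0.2684 -47.5789   0.1983]
0.06435673967086235 -67.09854318383609
```

View pics/t3a.png

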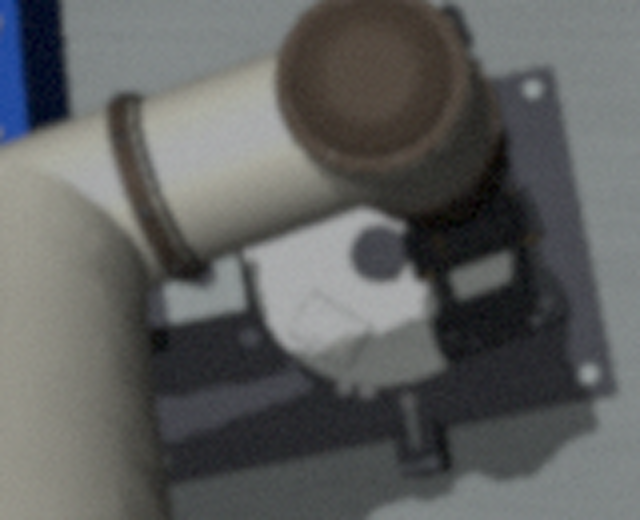

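Call:
apply_moves(plan=[[[10, 0.211, 0.101, 0, 0, 0, 0.091], [10, 0.201, 0.119, 0, 0, 0, 0.091], [10, 0.189, 0.138, 0, 0, 0, 0.091], [10, 0, 0, 0, 0, 0, 0]]])

```text
time_s: 6.8
tcp_pos: [0.5858, 0.0532, 0.0876]
ee_rot: [[0.588, -0.809, -0.008], [-0.809, -0.588, -0.0], [-0.004, 0.006, -1.0]]
wrist_force: [0.3, 2.4, -0.5]
gripper_width: 0.218
```

```bash
python3 -c "
from h import *
s=st();d=np.array(s['tcp_pos'])[:2]-[.549,.106];print(np.hypot(*d),np.degrees(np.arctan2(d[1],d[0])))"
```

```text
t 6.8 tcp [0.5858 0.0532 0.0876] yaw_y -143.98 tilt [-0.0077 -0.0001] F [ 0.3323  2.3639 -0.5438] M [ 0.7729 -0.3458 -0.1275] w 0.218 j [ 20.8681  26.5847 -14.8805  -0.2038 -48.9501  15.2843]
0.06439925650789868 -55.11527600443492
```

Call:
apply_moves(plan=[[[10, 0.15, 0.11, 0, 0, 0, 0.07], [10, 0.12, 0.1, 0, 0, 0, 0.05], [10, 0, 0, 0, 0, 0, 0]]])

```text
time_s: 7.05
tcp_pos: [0.585, 0.0539, 0.0875]
ee_rot: [[0.674, -0.739, -0.024], [-0.739, -0.674, -0.008], [-0.01, 0.023, -1.0]]
wrist_force: [2.8, 1.8, -4.2]
gripper_width: 0.221
```

```bash
python3 -c "
from h import *
s=st();d=np.array(s['tcp_pos'])[:2]-[.549,.106];print(np.hypot(*d),np.degrees(np.arctan2(d[1],d[0])))"
```

```text
t 7.05 tcp [0.585  0.0539 0.0875] yaw_y -137.63 tilt [-0.0236 -0.0079] F [ 2.7651  1.7592 -4.2483] M [ 1.     -1.2233 -0.2146] w 0.221 j [ 21.0129  26.938  -14.3279  -0.0825 -50.1557  21.4039]
0.06334020286799558 -55.37495663611276
```

Call:
apply_moves(plan=[[[10, 0.25, 0.19, 0, 0.008, -0.024, 0], [10, 0.25, 0.19, 0, 0, 0, 0]]])

```text
time_s: 7.22
tcp_pos: [0.5859, 0.0547, 0.0873]
ee_rot: [[0.667, -0.744, -0.026], [-0.745, -0.667, -0.014], [-0.007, 0.029, -1.0]]
wrist_force: [-10.1, -12.1, 9.3]
gripper_width: 0.224
```

```bash
python3 -c "
from h import *
s=st();d=np.array(s['tcp_pos'])[:2]-[.549,.106];print(np.hypot(*d),np.degrees(np.arctan2(d[1],d[0])))"
```

```text
t 7.22 tcp [0.5859 0.0547 0.0873] yaw_y -138.12 tilt [-0.0264 -0.0145] F [-10.1403 -12.0969   9.2691] M [-3.1994  2.7014  0.1626] w 0.224 j [ 21.2037  27.1183 -14.1754   0.2919 -50.4193  20.4786]
0.06324907455891045 -54.27601420155064
```

```bash
python3 -c "
from h import *
c=snap('side','s4');im=cv2.imread('pics/s4.png');cv2.imwrite('pics/s4a.png',cv2.resize(im[130:280,220:400],None,fx=4,fy=4,interpolation=cv2.INTER_CUBIC));snap('wrist','w4');st()
c=snap('top','t4');im=cv2.imread('pics/t4.png');cv2.imwrite('pics/t4a.png',cv2.resize(im[180:310,150:310],None,fx=4,fy=4,interpolation=cv2.INTER_CUBIC))"
```

```text
t 7.32 tcp [0.5865 0.055  0.0873] yaw_y -138.09 tilt [-0.0264 -0.0143] F [ -9.3748 -10.49     9.1022] M [-2.5637  2.6759  0.2778] w 0.223 j [ 21.2089  27.1655 -14.0831   0.2822 -50.4606  20.5171]
```

View pics/s4a.png

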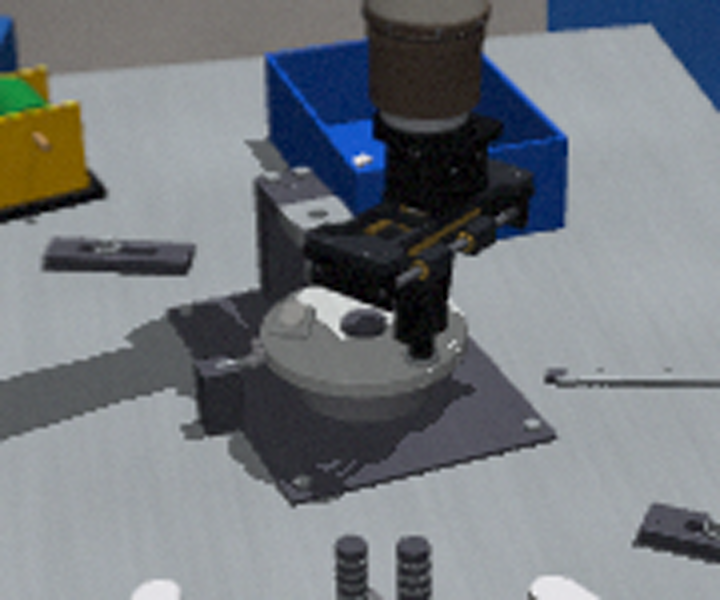

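View pics/w4.png

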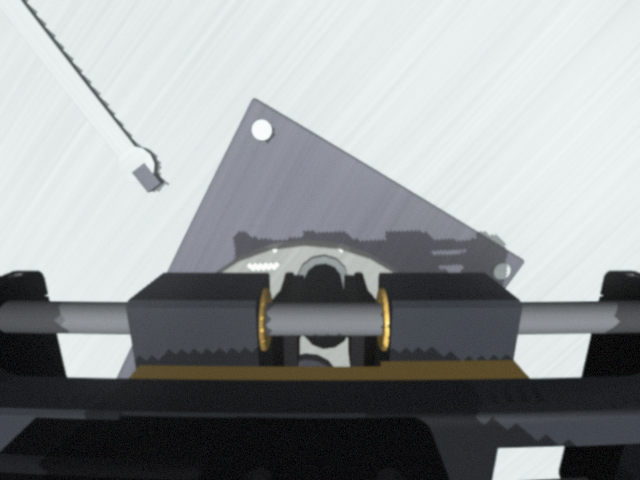

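View pics/t4a.png

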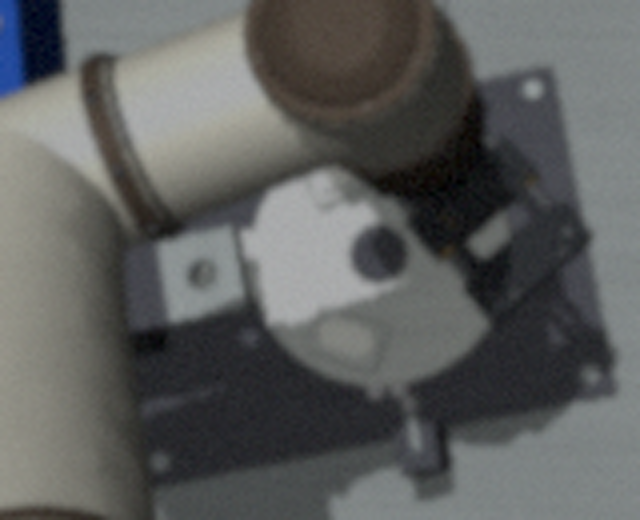

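Call:
apply_moves(plan=[[[10, 0.36, 0.26, 0, 0.014, -0.026, 0], [10, 0.36, 0.26, 0, 0.014, -0.026, 0]]])

```text
time_s: 7.53
tcp_pos: [0.5928, 0.0584, 0.0875]
ee_rot: [[0.663, -0.749, -0.001], [-0.749, -0.663, -0.001], [0.0, 0.001, -1.0]]
wrist_force: [-6.9, -6.8, 7.8]
gripper_width: 0.217
```

```bash
python3 -c "
from h import *
s=st();d=np.array(s['tcp_pos'])[:2]-[.549,.106];print(np.hypot(*d),np.degrees(np.arctan2(d[1],d[0])))"
```

```text
t 7.53 tcp [0.5928 0.0584 0.0875] yaw_y -138.47 tilt [-0.0008 -0.0012] F [-6.8802 -6.822   7.7503] M [-2.0153  2.0415  0.345 ] w 0.217 j [ 21.2126  27.0366 -14.1898   0.0668 -48.8408  20.2765]
0.06470703105282938 -47.3606566485804
```

Call:
apply_moves(plan=[[[10, -0.05, -0.04, 0, 0, 0, 0], [10, 0, 0, 0, 0, 0, 0], [10, 0, 0, 0, 0, 0, 0]]])

```text
time_s: 7.78
tcp_pos: [0.5935, 0.0591, 0.0875]
ee_rot: [[0.658, -0.753, 0.008], [-0.753, -0.658, 0.003], [0.003, -0.008, -1.0]]
wrist_force: [1.9, -1.1, -0.2]
gripper_width: 0.221
```

```bash
python3 -c "
from h import *
s=st();d=np.array(s['tcp_pos'])[:2]-[.549,.106];print(np.hypot(*d),np.degrees(np.arctan2(d[1],d[0])))
c=snap('top','t5');im=cv2.imread('pics/t5.png');cv2.imwrite('pics/t5a.png',cv2.resize(im[180:310,150:310],None,fx=4,fy=4,interpolation=cv2.INTER_CUBIC))"
```

```text
t 7.78 tcp [0.5935 0.0591 0.0875] yaw_y -138.82 tilt [0.0081 0.0033] F [ 1.8992 -1.077  -0.2365] M [-0.446   0.128   0.2283] w 0.221 j [ 21.2263  26.8678 -14.4591  -0.0107 -48.1722  19.9564]
0.06462743404674923 -46.48910718869803
```

View pics/t5a.png

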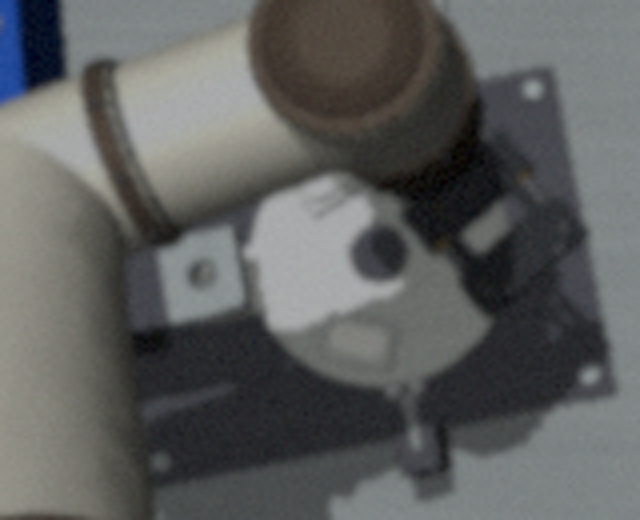

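Call:
apply_moves(plan=[[[60, 0, 0, 0, 0, 0, 0], [60, 0, 0, 0, 0, 0, 0], [60, 0, 0, 0, 0, 0, 0], [60, 0, 0, 0, 0, 0, 0], [60, 0, 0, 0.5, 0, 0, 0], [60, 0, 0, 0.8, 0, 0, 0], [60, 0, 0, 0.8, 0, 0, 0], [60, 0, 0, 0.8, 0, 0, 0], [60, 0, 0, 1, 0, 0, 0], [60, 0, 0, 1, 0, 0, 0], [60, 0, -1, 1, 0, 0, 0], [60, 0, -1, 0.5, 0, 0, 0]]])

```text
time_s: 8.83
tcp_pos: [0.5884, 0.0098, 0.2489]
ee_rot: [[0.656, -0.755, -0.005], [-0.755, -0.656, 0.001], [-0.004, 0.003, -1.0]]
wrist_force: [1.9, -0.8, 0.6]
gripper_width: 0.599
```

Call:
apply_moves(plan=[[[60, -0.2, -1, 0, 0, 0, 0], [60, -0.2, -1, 0, 0, 0, 0], [60, -0.2, -1, 0, 0, 0, 0], [60, -0.2, -1, 0, 0, 0, 0], [60, -0.2, -1, 0, 0, 0, 0], [60, -0.2, -1, 0, 0, 0, 0]]])

```text
time_s: 9.33
tcp_pos: [0.5592, -0.1455, 0.2558]
ee_rot: [[0.656, -0.755, 0.009], [-0.755, -0.656, 0.003], [0.003, -0.008, -1.0]]
wrist_force: [0.6, -0.4, 0.4]
gripper_width: 0.596
```

```bash
python3 -c "
from h import *
s=st()
c=snap('top','t6');im=cv2.imread('pics/t6.png');cv2.imwrite('pics/t6a.png',cv2.resize(im[180:310,150:310],None,fx=4,fy=4,interpolation=cv2.INTER_CUBIC))
c=snap('side','s6');im=cv2.imread('pics/s6.png');cv2.imwrite('pics/s6a.png',cv2.resize(im[130:280,220:400],None,fx=4,fy=4,interpolation=cv2.INTER_CUBIC))"
```

```text
t 9.33 tcp [ 0.5592 -0.1455  0.2558] yaw_y -138.99 tilt [0.0086 0.0029] F [ 0.5911 -0.3721  0.3653] M [-0.008   0.1375  0.0095] w 0.596 j [  1.3829  16.2605  -4.3122  -0.1662 -68.929   39.683 ]
```

View pics/t6a.png

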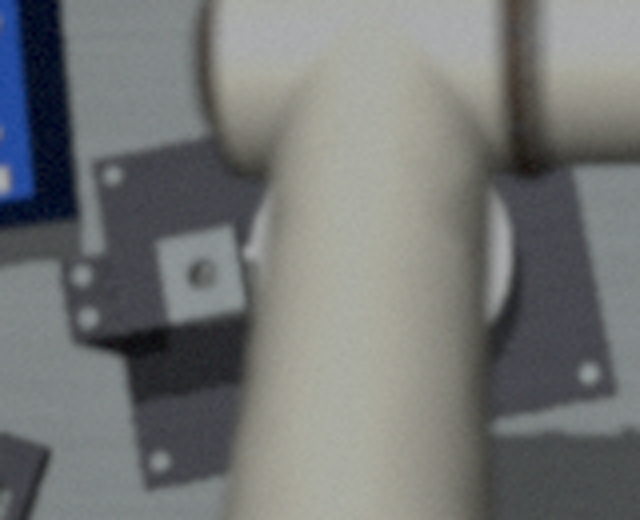

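View pics/s6a.png

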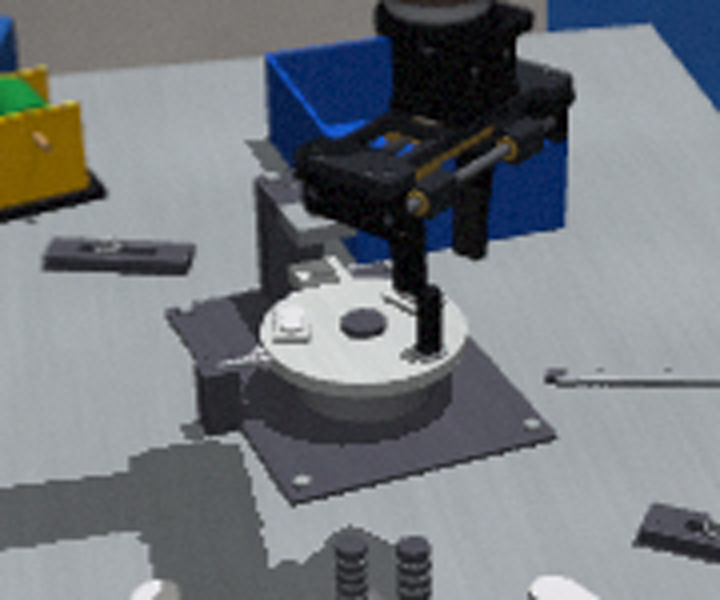

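```bash
python3 - <<'E'
from h import *
c=load('s6');im=cv2.imread('pics/s6.png')
cv2.imwrite('pics/s6b.png',cv2.resize(im[165:225,270:345],None,fx=9,fy=9,interpolation=cv2.INTER_CUBIC))
ax=np.array([.549,.106])
an=lambda v: np.degrees(np.arctan2(v[1],v[0]))
for n in('s2','s6'):
    Y=cloud(load(n));h0=(.525,.046) if n=='s2' else (.592,.059)
    m=(Y[...,2]>.08)&(Y[...,2]<.112)&(np.hypot(Y[...,0]-h0[0],Y[...,1]-h0[1])<.025);p=Y[m];print(n,p.mean(0),p[:,:2].min(0),p[:,:2].max(0))
E
```

```text
s2 [0.525  0.0391 0.0957] [0.518  0.0294] [0.5341 0.0464]
s6 [0.5914 0.0498 0.0971] [0.584  0.0414] [0.5999 0.059 ]
```

View pics/s6b.png

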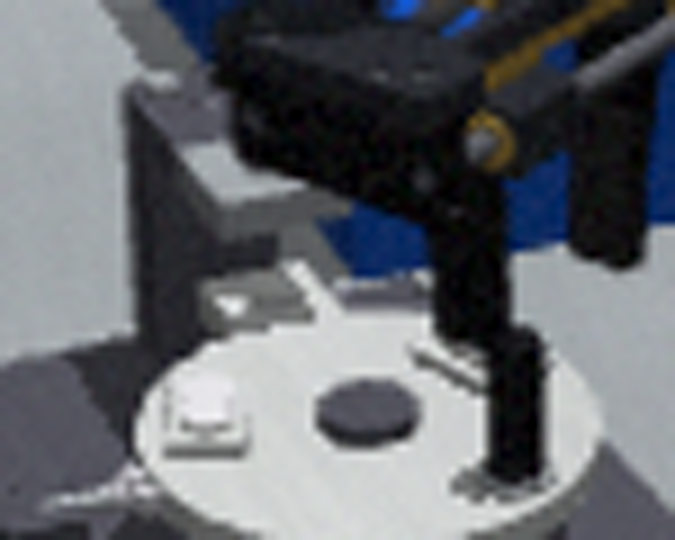

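Call:
apply_moves(plan=[[[60, -0.28, -0.9, 0, 0, 0.008, 0], [60, -0.28, -0.9, 0, 0, 0, 0], [60, -0.28, -0.9, 0, 0, 0, 0], [60, -0.28, -0.9, 0, 0, 0, 0], [60, -0.28, -0.9, 0, 0, 0, 0], [60, -0.28, -0.9, 0, 0, 0, 0], [60, -0.28, -0.8, 0, 0, 0, 0], [60, 0, -0.4, 0, 0, 0, 0], [60, 0, 0, 0, 0, 0, 0], [60, 0, 0, 0, 0, 0, 0]]])

```text
time_s: 10.27
tcp_pos: [0.5083, -0.3155, 0.255]
ee_rot: [[0.652, -0.758, 0.0], [-0.758, -0.652, 0.005], [-0.004, -0.004, -1.0]]
wrist_force: [-0.1, 0.1, 0.7]
gripper_width: 0.596
```

```bash
python3 -c "
from h import *
s=st();c=snap('wrist','w7')
for n in ('top','side'):
  c=snap(n,n+'7');im=cv2.imread(f'pics/{n}7.png')
  if n=='top': a=im[180:310,150:310]
  else: a=im[130:350,220:440]
  cv2.imwrite(f'pics/{n}7a.png',cv2.resize(a,None,fx=2.7 if n=='side' else 4,fy=2.7 if n=='side' else 4,interpolation=cv2.INTER_CUBIC))"
```

```text
t 10.27 tcp [ 0.5083 -0.3155  0.255 ] yaw_y -139.32 tilt [0.0004 0.0051] F [-0.1175  0.0863  0.7447] M [-0.0195  0.1042 -0.0268] w 0.596 j [-16.484   18.6039  -1.0335  -0.3043 -70.4242  57.2645]
```

View pics/w7.png

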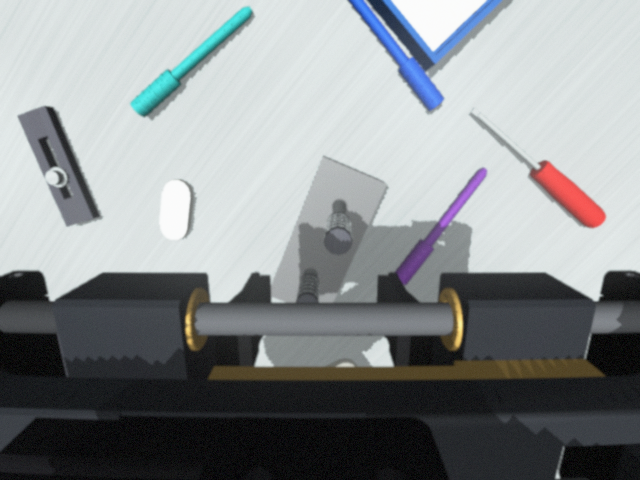

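View pics/top7a.png

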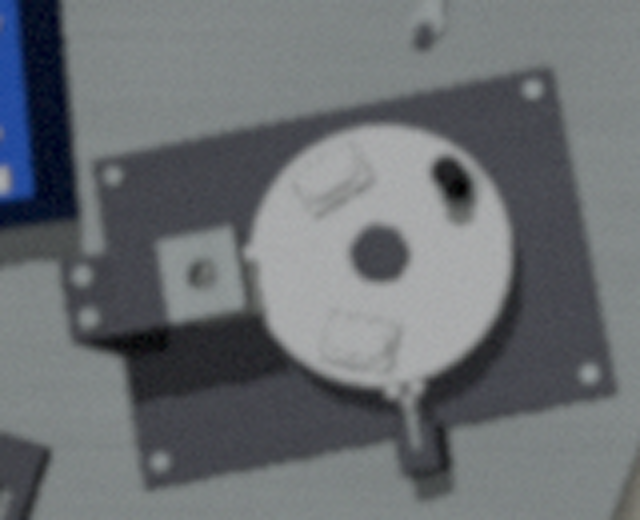

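View pics/side7a.png

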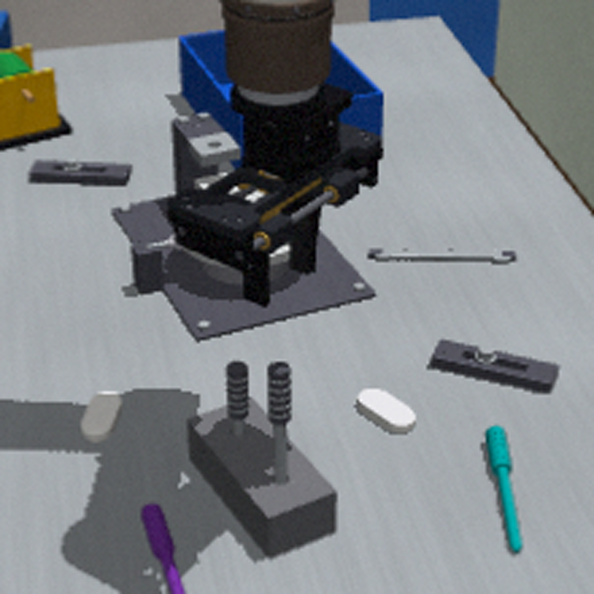

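```bash
python3 -c "
from h import *
a=[cv2.imread(f'pics/{n}.png')[240:480,200:560] for n in('side0','s2','s6','side7')]
cv2.imwrite('pics/cmp.png',np.vstack([np.hstack(a[:2]),np.hstack(a[2:])]))
a=[cv2.imread(f'pics/{n}.png')[170:370,320:600] for n in('top0','t3','t6','top7')]
cv2.imwrite('pics/cmp2.png',np.vstack([np.hstack(a[:2]),np.hstack(a[2:])]))"
```

```text
(no output)
```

View pics/cmp.png

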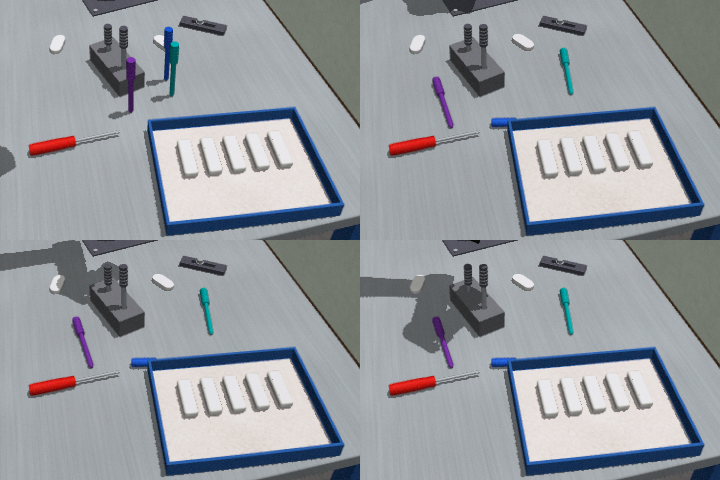

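View pics/cmp2.png

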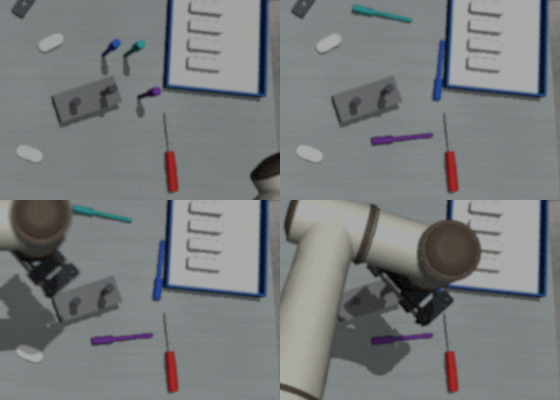

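The three decoy pins were only balanced on the bench. They had already fallen by themselves by t=4 s, and the arm never came near them. They aren't part of the job, so I'll note it and carry on. Next I'll confirm the long pin and the dial angle.

```bash
python3 - <<'E'
from h import *
c=load('top7')
def u(U,V,ox,oy,f=4): return ((U+.5)/f-.5+ox,(V+.5)/f-.5+oy)
A=lambda U,V,z: px_z(c,*u(U,V,150,180),z)[:2]
an=lambda v: np.degrees(np.arctan2(v[1],v[0]))
ax=A(381.5,256,.06);h=A(453,173,.116);print(h,an(h-ax),np.linalg.norm(h-ax),an(A(202,274,.115)-ax)-90)
w=load('w7');X=cloud(w)
for nm,z0,z1,b in(('long',.155,.18,(.503,-.332)),('short',.11,.13,(.479,-.258))):
    m=(X[...,2]>z0)&(X[...,2]<z1)&(np.hypot(X[...,0]-b[0],X[...,1]-b[1])<.03)
    vv,uu=np.where(m);print(nm,len(uu),uu.mean() if len(uu) else 0,vv.mean() if len(uu) else 0,X[m].mean(0),X[m].max(0),X[m].min(0))
print(px_z(w,338,240,.1695),px_depth(w,338,240))
im=cv2.imread('pics/w7.png');cv2.imwrite('pics/w7a.png',cv2.resize(im[140:310,250:410],None,fx=3.5,fy=3.5,interpolation=cv2.INTER_CUBIC))
E
```

```text
[0.5904 0.0545] -50.53958103978986 0.06624023975517186 10.960466193582434
long 706 337.54532577903683 238.9985835694051 [ 0.505  -0.3271  0.1682] [ 0.5141 -0.3162  0.1715] [ 0.4946 -0.3364  0.155 ]
short 272 307.0625 295.25735294117646 [ 0.4822 -0.2632  0.1208] [ 0.4885 -0.2534  0.1263] [ 0.4699 -0.2681  0.11  ]
[ 0.5045 -0.327   0.1695] [ 0.5045 -0.327   0.1697]
```

View pics/w7a.png

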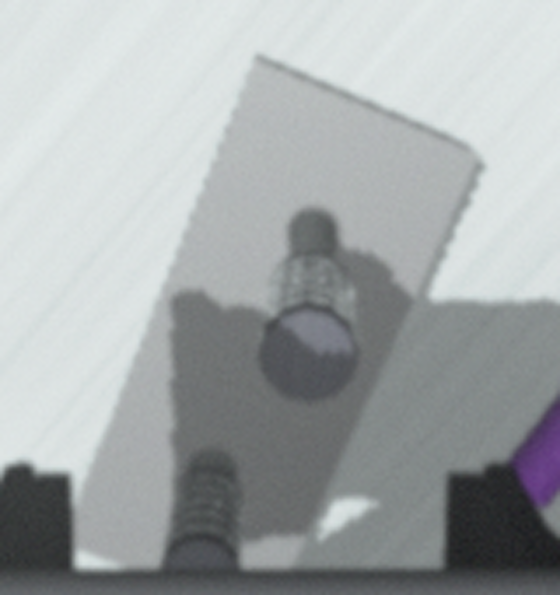

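The pin at wrist pixel (338,240) has its top at z≈0.170, so it's the grey longer one. Its neighbour at (307,295) tops out at 0.125, so that is the short pin. Aligning and descending.

Call:
apply_moves(plan=[[[60, -0.18, -0.55, 0, -0.005, 0, 0], [60, 0, -0.05, -0.2, 0, 0, 0], [60, 0, 0, -0.5, 0, 0, 0], [60, 0, 0, -0.5, 0, 0, 0], [60, 0, 0, -0.3, 0, 0, 0], [60, 0, 0, 0, 0, 0, 0]]])

```text
time_s: 10.92
tcp_pos: [0.5055, -0.3278, 0.2166]
ee_rot: [[0.657, -0.754, 0.003], [-0.754, -0.657, -0.001], [0.003, -0.002, -1.0]]
wrist_force: [-0.5, 0.6, -0.7]
gripper_width: 0.6
```

```bash
python3 -c "
from h import *
s=st();w=snap('wrist','w8');X=cloud(w)
m=(X[...,2]>.155)&(X[...,2]<.18)&(np.hypot(X[...,0]-.504,X[...,1]+.33)<.03)
vv,uu=np.where(m);print(len(uu),uu.min(),uu.max(),vv.min(),vv.max(),X[m].mean(0))"
```

```text
t 10.92 tcp [ 0.5055 -0.3278  0.2166] yaw_y -138.91 tilt [ 0.0032 -0.001 ] F [-0.5363  0.6364 -0.6981] M [0.0177 0.208  0.07  ] w 0.6 j [-17.5773  20.3275  -4.2302   0.0012 -65.251   58.6689]
986 307 339 249 285 [ 0.505  -0.3276  0.168 ]
```

View pics/w8.png

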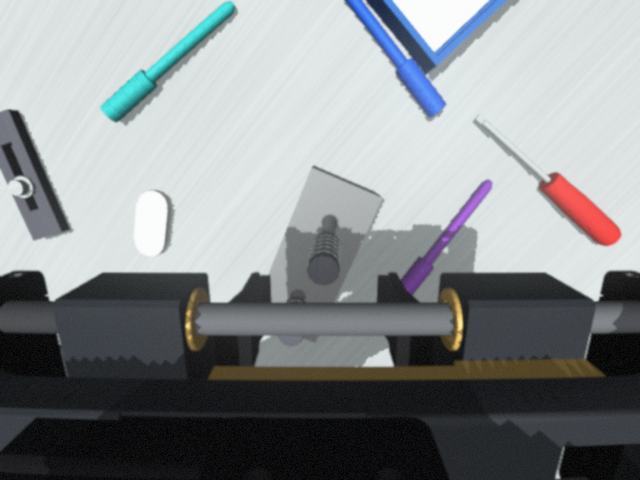

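Call:
apply_moves(plan=[[[60, -0.04, -0.06, -0.2, 0, 0, 0], [60, 0, 0, -0.5, 0, 0.004, 0], [60, 0, 0, -0.5, 0, 0.004, 0], [60, 0, 0, -0.4, 0, 0.004, 0], [60, 0, 0, -0.2, 0, 0, 0]]])

```text
time_s: 11.38
tcp_pos: [0.5062, -0.33, 0.1712]
ee_rot: [[0.658, -0.753, -0.004], [-0.753, -0.658, -0.004], [0.001, 0.006, -1.0]]
wrist_force: [-0.8, 0.2, -0.8]
gripper_width: 0.6
```

```bash
python3 -c "
from h import *
s=st()"
```

```text
t 11.38 tcp [ 0.5062 -0.33    0.1712] yaw_y -138.85 tilt [-0.0037 -0.0041] F [-0.7829  0.1539 -0.7764] M [-0.0215  0.1329  0.054 ] w 0.6 j [-17.6164  22.7349  -7.5583   0.3367 -59.8391  58.598 ]
```

Call:
apply_moves(plan=[[[60, -0.08, 0, -0.2, 0.004, -0.004, 0], [60, 0, 0, -0.5, 0, 0, 0], [60, 0, 0, -0.5, 0, 0, 0], [60, -0.03, 0, -0.4, 0, 0, 0], [60, 0, 0, -0.1, 0, 0, 0], [60, 0, 0, 0, 0, 0, 0]]])

```text
time_s: 11.88
tcp_pos: [0.5018, -0.3297, 0.123]
ee_rot: [[0.658, -0.753, -0.003], [-0.753, -0.658, 0.002], [-0.003, 0.001, -1.0]]
wrist_force: [-0.2, -0.3, 0.7]
gripper_width: 0.594
```

```bash
python3 -c "
from h import *
s=st();w=snap('wrist','w9')"
```

```text
t 11.88 tcp [ 0.5018 -0.3297  0.123 ] yaw_y -138.86 tilt [-0.0029  0.002 ] F [-0.2155 -0.2777  0.6762] M [-0.0476  0.1724 -0.0078] w 0.594 j [-17.9024  25.1898 -11.1912  -0.0699 -53.8147  59.088 ]
```

View pics/w9.png

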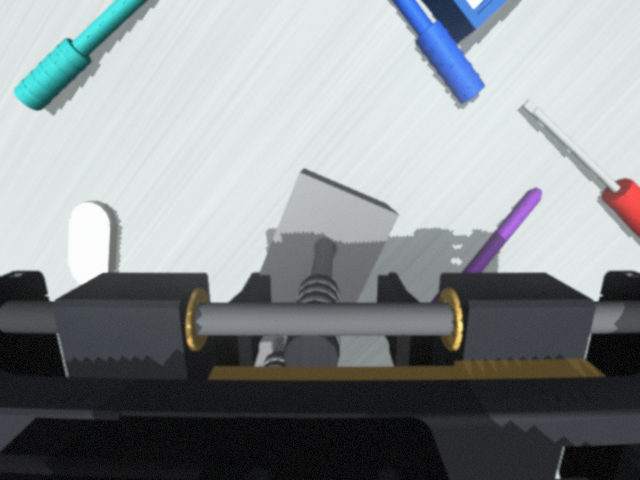

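Call:
apply_moves(plan=[[[60, 0.06, 0, 0.3, 0.0, 0, 0], [10, 0, 0, 0, 0, 0, 0], [10, 0, 0, 0, 0, 0, 0], [10, 0, 0, 0, 0, 0, 0], [10, 0, 0, 0, 0, 0, 0], [10, 0, 0, 0, 0, 0, 0]]])

```text
time_s: 12.43
tcp_pos: [0.5056, -0.3306, 0.1353]
ee_rot: [[0.658, -0.753, 0.004], [-0.753, -0.658, -0.001], [0.003, -0.002, -1.0]]
wrist_force: [-0.4, -0.0, -0.8]
gripper_width: 0.309
```

```bash
python3 -c "
from h import *
s=st()"
```

```text
t 12.43 tcp [ 0.5056 -0.3306  0.1353] yaw_y -138.82 tilt [ 0.0039 -0.001 ] F [-0.4354 -0.029  -0.7924] M [-0.0291  0.145   0.0584] w 0.309 j [-17.8508  24.5774 -10.1882  -0.0188 -55.005   59.0456]
```

Call:
apply_moves(plan=[[[15, 0, 0, -0.12, 0.0, 0, 0], [10, 0, 0, 0, 0, 0, 0], [10, 0, 0, 0, 0, 0, 0], [10, 0, 0, 0, 0, 0, 0]]])

```text
time_s: 12.77
tcp_pos: [0.5047, -0.3323, 0.1335]
ee_rot: [[0.659, -0.752, 0.002], [-0.752, -0.659, -0.004], [0.005, 0.001, -1.0]]
wrist_force: [-0.2, 0.3, 1.9]
gripper_width: 0.224
```

```bash
python3 -c "
from h import *
s=st()"
```

```text
t 12.77 tcp [ 0.5047 -0.3323  0.1335] yaw_y -138.77 tilt [ 0.0024 -0.004 ] F [-0.1628  0.3356  1.9395] M [-0.0451  0.276  -0.0381] w 0.224 j [-17.9385  24.6826 -10.3989   0.2154 -54.7173  59.0462]
```

Call:
apply_moves(plan=[[[10, 0, 0, 0.2, -0.002, 0, 0], [10, 0, 0, 0.3, 0, 0, 0], [10, 0, 0, 0.4, 0, 0, 0], [10, 0, 0, 0.4, 0, 0, 0], [10, 0, 0, 0.2, 0, 0, 0]]])

```text
time_s: 13.18
tcp_pos: [0.5045, -0.3312, 0.1711]
ee_rot: [[0.658, -0.753, 0.001], [-0.753, -0.658, -0.003], [0.003, 0.002, -1.0]]
wrist_force: [-0.3, -0.7, -1.2]
gripper_width: 0.222
```

```bash
python3 -c "
from h import *
s=st()"
```

```text
t 13.18 tcp [ 0.5045 -0.3312  0.1711] yaw_y -138.82 tilt [ 0.0006 -0.0032] F [-0.3313 -0.6673 -1.1891] M [ 0.0241  0.131  -0.0129] w 0.222 j [-17.8447  22.5874  -7.7527   0.19   -59.5722  58.9263]
```

Call:
apply_moves(plan=[[[10, 0, 0, 0.5, 0, 0, 0], [10, 0, 0, 0.7, 0, 0, 0], [10, 0, 0, 0.7, 0, 0, 0], [10, 0, 0, 0.7, 0, 0, 0], [10, 0, 0, 0.7, 0, 0, 0], [10, 0, 0, 0.7, 0, 0, 0], [10, 0, 0, 0.4, 0, 0, 0], [10, 0, 0, 0, 0, 0, 0]]])

```text
time_s: 13.85
tcp_pos: [0.503, -0.3274, 0.292]
ee_rot: [[0.659, -0.752, 0.003], [-0.752, -0.659, 0.002], [0.001, -0.003, -1.0]]
wrist_force: [0.6, 0.6, -1.6]
gripper_width: 0.219
```

```bash
python3 -c "
from h import *
s=st();c=snap('side','s10');im=cv2.imread('pics/s10.png');cv2.imwrite('pics/s10a.png',cv2.resize(im[130:350,220:440],None,fx=2.7,fy=2.7,interpolation=cv2.INTER_CUBIC))"
```

```text
t 13.85 tcp [ 0.503  -0.3274  0.292 ] yaw_y -138.8 tilt [0.0032 0.0016] F [ 0.5773  0.5511 -1.6087] M [-0.0253  0.1252 -0.0392] w 0.219 j [-17.6891  17.5505   2.6664  -0.1494 -74.9688  58.9258]
```

View pics/s10a.png

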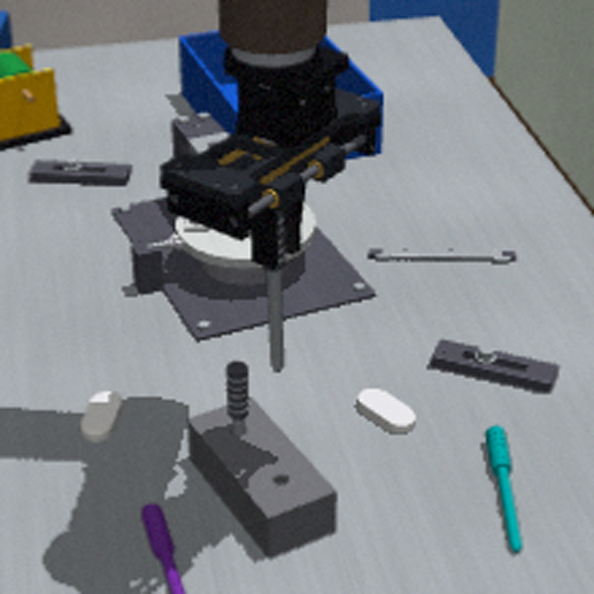

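Call:
apply_moves(plan=[[[10, 0.05, 0.6, 0, 0, 0, 0], [10, 0.05, 0.9, 0, 0, 0, 0], [10, 0.05, 0.9, 0, 0, 0, 0], [10, 0.05, 0.9, 0, 0, 0, 0], [10, 0.05, 0.9, 0, 0, 0, 0], [10, 0.05, 0.9, 0, 0, 0, 0], [10, 0.05, 0.9, 0, 0, 0, 0], [10, 0.05, 0.9, 0, 0, 0, 0], [10, 0.05, 0.9, 0, 0, 0, 0], [10, 0.05, 0.9, 0, 0, 0, 0], [10, 0.05, 0.9, 0, 0, 0, 0], [10, 0.05, 0.9, 0, 0, 0, 0]]])

```text
time_s: 14.9
tcp_pos: [0.5082, -0.0529, 0.2781]
ee_rot: [[0.651, -0.759, -0.022], [-0.759, -0.651, 0.012], [-0.024, 0.008, -1.0]]
wrist_force: [0.8, 0.9, -1.2]
gripper_width: 0.223
```

```bash
python3 -c "
from h import *
s=st()"
```

```text
t 14.9 tcp [ 0.5082 -0.0529  0.2781] yaw_y -139.37 tilt [-0.0217  0.0125] F [ 0.7992  0.8756 -1.1832] M [-0.0585  0.0695 -0.0114] w 0.223 j [ 11.6943   9.6784  -9.4734  -0.9998 -71.9212  29.249 ]
```

Call:
apply_moves(plan=[[[10, 0.08, 0.9, 0.2, -0.012, -0.02, 0], [10, 0.08, 0.9, 0.1, 0, 0, 0], [10, 0.08, 0.9, 0.1, 0, 0, 0], [10, 0.08, 0.9, 0.1, 0, 0, 0], [10, 0.08, 0.9, 0.1, 0, 0, 0], [10, 0.08, 0.9, 0.1, 0, 0, 0], [10, 0.08, 0.9, 0.1, 0, 0, 0], [10, 0.08, 0.9, 0.1, 0, 0, 0], [10, 0.08, 0.9, 0, 0, 0, 0], [10, 0.08, 0.6, 0, 0, 0, 0], [10, 0, 0, 0, 0, 0, 0], [10, 0, 0, 0, 0, 0, 0]]])

```text
time_s: 15.9
tcp_pos: [0.518, 0.1797, 0.2885]
ee_rot: [[0.654, -0.756, -0.028], [-0.756, -0.655, -0.002], [-0.017, 0.023, -1.0]]
wrist_force: [-0.7, -0.6, -0.2]
gripper_width: 0.225
```

```bash
python3 -c "
from h import *
s=st()
for n in('side','top'):
  c=snap(n,n+'11');im=cv2.imread(f'pics/{n}11.png')
  a=im[90:240,230:380] if n=='side' else im[170:320,140:320]
  cv2.imwrite(f'pics/{n}11a.png',cv2.resize(a,None,fx=4,fy=4,interpolation=cv2.INTER_CUBIC))"
```

```text
t 15.9 tcp [0.518  0.1797 0.2885] yaw_y -139.09 tilt [-0.0281 -0.0025] F [-0.6618 -0.6103 -0.1799] M [-0.0201  0.0847 -0.0363] w 0.225 j [ 35.6032  13.2766  -3.4377  -0.8521 -74.6809   5.531 ]
```

View pics/side11a.png

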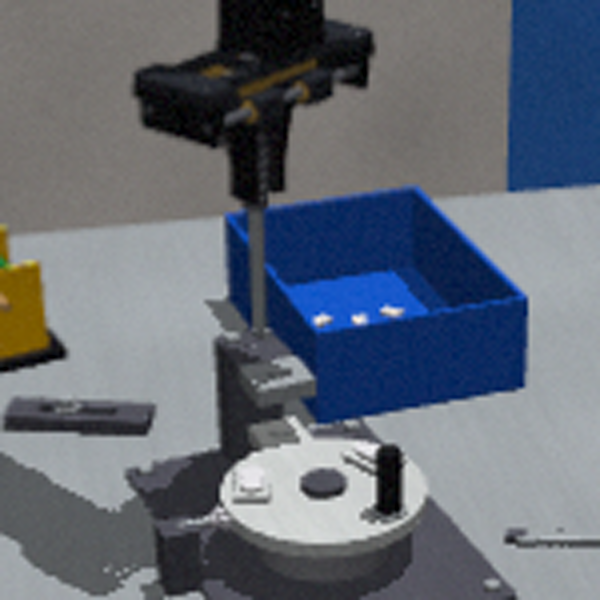

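View pics/top11a.png

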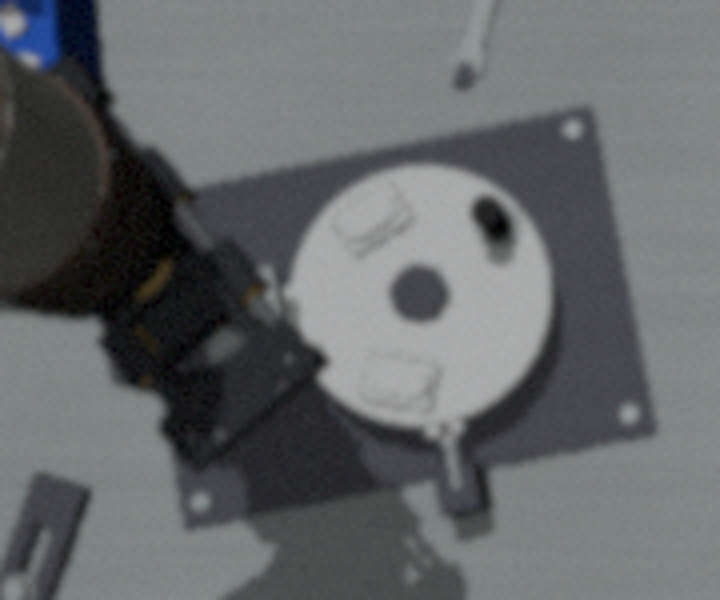

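```bash
python3 -c "
from h import *
w=snap('wrist','w11');st()
print(proj(w,[[.5296,.2022,.115],[.518,.1797,.165]]))
print(load('side0')['W'])
s=load('side11');print(proj(s,[[.5296,.2022,.115],[.5145,.1797,.165]]))"
```

```text
t 16.05 tcp [0.5183 0.1785 0.289 ] yaw_y -139.19 tilt [-0.0271 -0.0021] F [-0.7294  0.1116 -1.5099] M [-0.0707  0.0411  0.0561] w 0.223 j [ 35.4963  13.2159  -3.4448  -0.8315 -74.674    5.5278]
[[293.5404 230.9973]
 [318.8274 234.4923]]
[[ 0.9797 -0.1106  0.1672  0.319 ]
 [-0.2004 -0.5244  0.8275 -1.2841]
 [-0.0038 -0.8442 -0.536   0.8914]
 [ 0.      0.      0.      1.    ]]
[[298.2507 183.0568]
 [294.1316 172.6119]]
```

View pics/w11.png

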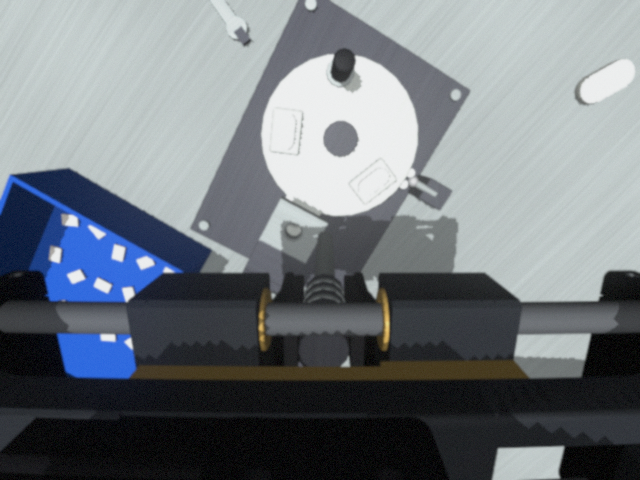

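```bash
python3 -c "
from h import *
im=cv2.imread('pics/w11.png');cv2.imwrite('pics/w11a.png',cv2.resize(im[190:310,240:390],None,fx=5,fy=5,interpolation=cv2.INTER_CUBIC))
w=load('w11');X=cloud(w)
for v in range(225,300,6):print(v,X[v,320],X[v,293])"
```

```text
225 [0.5142 0.1816 0.1144] [0.5276 0.2111 0.055 ]
231 [0.5104 0.186  0.1144] [0.5238 0.2152 0.0603]
237 [0.5199 0.1765 0.1863] [0.525  0.2095 0.1051]
243 [0.5197 0.177  0.2009] [0.5224 0.2117 0.1148]
249 [0.5199 0.1771 0.2159] [0.5186 0.2164 0.1147]
255 [0.5198 0.1774 0.2278] [0.515  0.2206 0.1162]
261 [0.5197 0.1778 0.2385] [0.5109 0.2256 0.1152]
267 [0.5199 0.1777 0.2497] [0.5071 0.2303 0.1155]
273 [0.5196 0.1783 0.2577] [0.5355 0.1803 0.2808]
279 [0.5232 0.1745 0.2797] [0.5346 0.1809 0.2859]
285 [0.5223 0.1757 0.2838] [0.5345 0.1802 0.2943]
291 [0.5228 0.1753 0.2922] [0.5339 0.1804 0.2997]
297 [0.5227 0.1756 0.298 ] [0.534  0.1796 0.3073]
```

View pics/w11a.png

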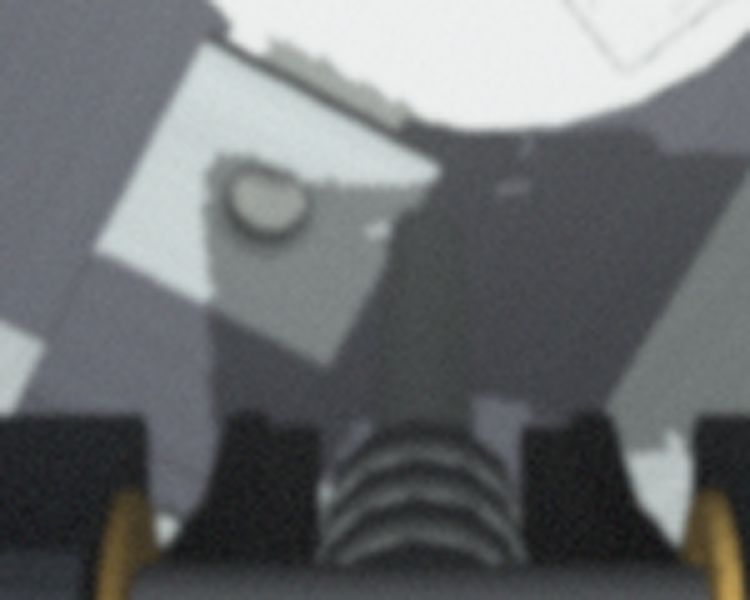

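```bash
python3 -c "
from h import *
w=load('w11');print(px_z(w,292.8,230.2,.115))"
```

```text
[0.5306 0.2021 0.115 ]
```

Call:
apply_moves(plan=[[[10, 0.3, 0.5, 0, 0.002, -0.027, 0], [10, 0.2, 0.35, 0, 0, 0, 0], [10, 0, 0, 0, 0, 0, 0], [10, 0, 0, 0, 0, 0, 0]]])

```text
time_s: 16.38
tcp_pos: [0.5311, 0.1968, 0.2895]
ee_rot: [[0.65, -0.76, -0.001], [-0.76, -0.65, -0.001], [0.0, 0.001, -1.0]]
wrist_force: [0.4, 0.1, -1.6]
gripper_width: 0.217
```

```bash
python3 -c "
from h import *
st()"
```

```text
t 16.38 tcp [0.5311 0.1968 0.2895] yaw_y -139.47 tilt [-0.0006 -0.0007] F [ 0.3553  0.1312 -1.6051] M [-0.0562  0.1546 -0.0424] w 0.217 j [ 36.7292  14.2697  -2.2734   0.0128 -73.509    3.7941]
```

Call:
apply_moves(plan=[[[10, 0, 0.1, -0.3, 0, 0, 0], [10, 0, 0, -0.4, 0, 0, 0], [10, 0, 0, -0.4, 0, 0, 0], [10, 0, 0, -0.2, 0, 0, 0], [10, 0, 0, 0, 0, 0, 0], [10, 0, 0, 0, 0, 0, 0]]])

```text
time_s: 16.88
tcp_pos: [0.5298, 0.197, 0.2523]
ee_rot: [[0.648, -0.762, -0.005], [-0.762, -0.648, -0.002], [-0.001, 0.005, -1.0]]
wrist_force: [-0.3, -1.1, -1.6]
gripper_width: 0.222
```

```bash
cat >> h.py <<'E'
def look(tag):
    st(); w=snap('wrist','w'+tag); s=snap('side','s'+tag)
    a=cv2.resize(w['pixels'][170:300,240:400,::-1],(640,520),interpolation=cv2.INTER_CUBIC)
    b=cv2.resize(s['pixels'][110:240,240:400,::-1],(640,520),interpolation=cv2.INTER_CUBIC)
    cv2.imwrite(f'pics/w{tag}a.png',a);cv2.imwrite(f'pics/s{tag}a.png',b)
    return w,s
def W4(w,U,V,z): return px_z(w,(U+.5)/4-.5+240,(V+.5)/4-.5+170,z)
def S4(s,U,V,z): return px_z(s,(U+.5)/4-.5+240,(V+.5)/4-.5+110,z)
def axisfit(w,s):
    X=cloud(w); t=np.array(w['state']['tcp_pos'])
    for nm,P in(('wrist',X),('side',cloud(s))):
        for z0,z1 in((.13,.155),(.155,.18),(.18,.205),(.205,.23)):
            m=(np.hypot(P[...,0]-t[0],P[...,1]-t[1])<.02)&(P[...,2]>z0)&(P[...,2]<z1)
            q=P[m]
            if len(q)>15:
                # fit circle centre with radius 6
                from scipy.optimize import least_squares
                f=least_squares(lambda c:np.hypot(q[:,0]-c[0],q[:,1]-c[1])-.006,t[:2],loss='soft_l1',f_scale=.001)
                print(nm,z0,len(q),f.x,'rel tcp',f.x-t[:2])
E
python3 -c "
from h import *
w,s=look('12');axisfit(w,s)"
```

```text
t 16.88 tcp [0.5298 0.197  0.2523] yaw_y -139.62 tilt [-0.0048 -0.0024] F [-0.2652 -1.1056 -1.6388] M [-0.0019  0.0742  0.0404] w 0.222 j [ 36.7888  15.5263  -5.887   -0.0582 -68.8911   3.6133]
wrist 0.13 109 [0.5278 0.1965] rel tcp [-0.002  -0.0005]
wrist 0.155 171 [0.5276 0.1972] rel tcp [-0.0022  0.0002]
wrist 0.18 232 [0.5273 0.198 ] rel tcp [-0.0025  0.001 ]
wrist 0.205 229 [0.527  0.1987] rel tcp [-0.0028  0.0017]
side 0.13 21 [0.5291 0.1934] rel tcp [-0.0007 -0.0036]
side 0.155 27 [0.5276 0.1883] rel tcp [-0.0022 -0.0086]
side 0.18 29 [0.5277 0.1935] rel tcp [-0.0021 -0.0035]
side 0.205 26 [0.526  0.1947] rel tcp [-0.0038 -0.0023]
```

View pics/w12a.png

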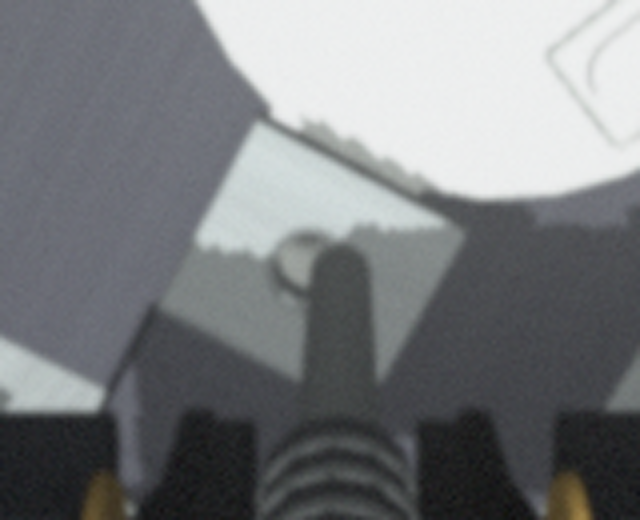

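View pics/s12a.png

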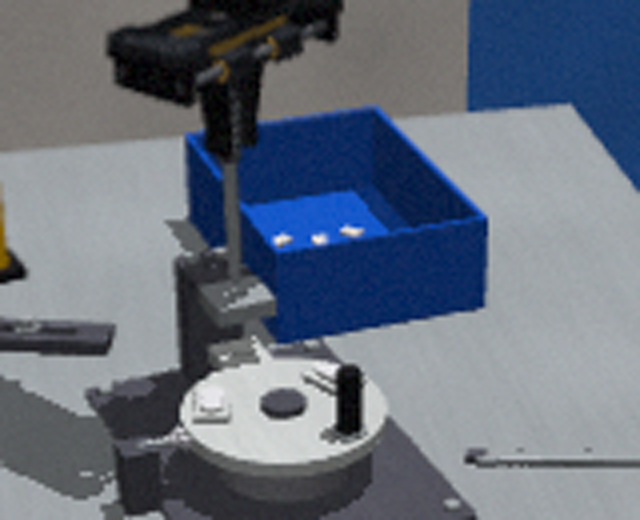

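```bash
python3 -c "
from h import *
w=load('w12');s=load('s12')
print('tip',W4(w,340,249,.129), 'shank at z.2',[W4(w,338,V,.2) for V in(400,)])
a=cv2.imread('pics/w12a.png')
th=np.linspace(0,6.3,60)
def dr(img,c,P,ox,oy,col):
    p=(proj(c,P)-[ox,oy]+.5)*4-.5
    cv2.polylines(img,[np.round(p).astype(int)],False,col,1)
for ctr,col in(((.530,.202),(0,0,255)),):
    for r in(.0075,.0095): dr(a,w,[[ctr[0]+r*np.cos(t),ctr[1]+r*np.sin(t),.115] for t in th],240,170,col)
dr(a,w,[[.5279+.003*np.cos(t),.1961+.003*np.sin(t),.129] for t in th],240,170,(0,255,0))
tt=w['state']['tcp_pos']
dr(a,w,[[tt[0]-.002+.003*np.cos(t),tt[1]+.003*np.sin(t),.129] for t in th],240,170,(255,0,0))
cv2.imwrite('pics/w12b.png',a)
b=cv2.imread('pics/s12a.png')
for r in(.0075,.0095): dr(b,s,[[.53+r*np.cos(t),.202+r*np.sin(t),.115] for t in th],240,110,(0,0,255))
dr(b,s,[[.5279,.1965,.129],[.5279,.1965,.23]],240,110,(0,255,0))
cv2.imwrite('pics/s12b.png',cv2.resize(b[200:400,150:350],None,fx=3,fy=3))
"
```

```text
tip [0.5304 0.1931 0.129 ] shank at z.2 [array([0.5265, 0.1991, 0.2   ])]
```

View pics/w12b.png

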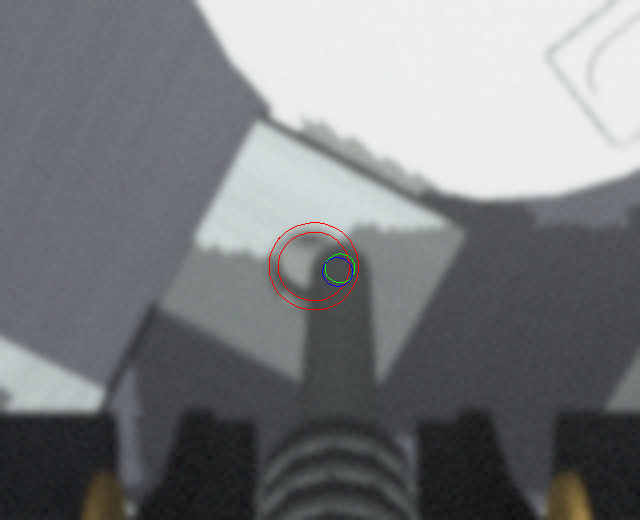

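View pics/s12b.png

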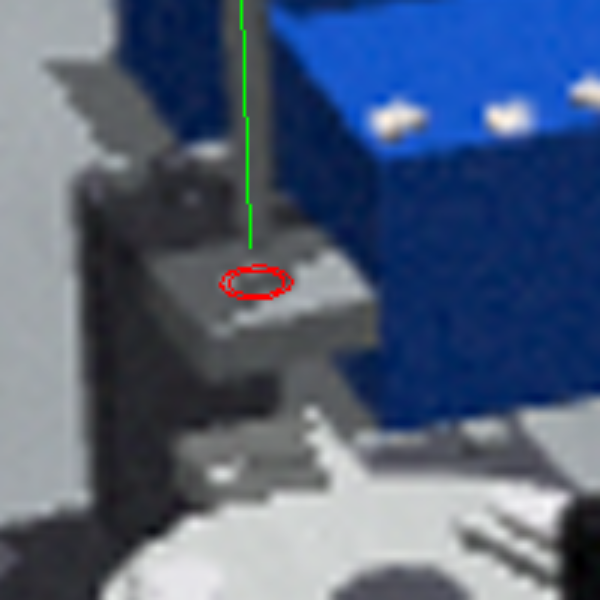

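```bash
python3 -c "
from h import *
s=load('s12');w=load('w12');im=s['pixels'][:,:,::-1]
cv2.imwrite('pics/s12c.png',cv2.resize(im[150:195,285:320],None,fx=16,fy=16,interpolation=cv2.INTER_NEAREST))
X=cloud(s)
for v in range(160,186,2):
  print(v,[f'{X[v,u,0]:.3f},{X[v,u,1]:.3f},{X[v,u,2]:.3f}' for u in range(294,302)])
print(proj(s,[[.53,.202,.115],[.528,.1965,.129],[.5304,.1931,.129],[.528,.1985,.129]]))
W=cloud(w)
for v in range(228,262,2):
  print(v,[f'{W[v,u,0]:.4f},{W[v,u,1]:.4f},{W[v,u,2]:.3f}' for u in (320,322,324,326,328)])
"
```

```text
160 ['0.557,0.484,0.066', '0.559,0.472,0.071', '0.524,0.196,0.200', '0.527,0.191,0.202', '0.530,0.196,0.200', '0.533,0.193,0.201', '0.570,0.422,0.093', '0.599,0.592,0.013']
162 ['0.557,0.487,0.057', '0.559,0.473,0.063', '0.524,0.195,0.194', '0.526,0.192,0.195', '0.530,0.191,0.195', '0.533,0.194,0.193', '0.568,0.406,0.093', '0.571,0.406,0.092']
164 ['0.556,0.485,0.050', '0.558,0.471,0.056', '0.523,0.190,0.189', '0.526,0.191,0.189', '0.530,0.192,0.188', '0.533,0.194,0.186', '0.567,0.407,0.084', '0.570,0.403,0.086']
166 ['0.556,0.490,0.039', '0.558,0.473,0.047', '0.523,0.196,0.179', '0.526,0.188,0.183', '0.530,0.194,0.180', '0.532,0.190,0.181', '0.568,0.413,0.074', '0.569,0.395,0.082']
168 ['0.556,0.492,0.029', '0.558,0.473,0.038', '0.523,0.194,0.174', '0.527,0.197,0.172', '0.528,0.182,0.178', '0.532,0.192,0.173', '0.568,0.414,0.065', '0.568,0.387,0.078']
170 ['0.556,0.491,0.022', '0.558,0.475,0.029', '0.523,0.193,0.167', '0.525,0.189,0.168', '0.528,0.190,0.168', '0.532,0.189,0.168', '0.568,0.416,0.056', '0.569,0.401,0.063']
172 ['nan,nan,nan', '0.530,0.271,0.122', '0.534,0.278,0.118', 
[... 2567 characters left out ...]
,0.181', '0.5322,0.1943,0.182', '0.5315,0.1931,0.184', '0.5304,0.1924,0.183', '0.5290,0.1919,0.181']
252 ['0.5329,0.1955,0.185', '0.5324,0.1941,0.187', '0.5313,0.1934,0.187', '0.5302,0.1926,0.187', '0.5292,0.1919,0.186']
254 ['0.5328,0.1956,0.189', '0.5322,0.1944,0.191', '0.5315,0.1932,0.192', '0.5301,0.1929,0.190', '0.5291,0.1921,0.190']
256 ['0.5328,0.1955,0.194', '0.5321,0.1945,0.194', '0.5315,0.1933,0.196', '0.5301,0.1929,0.194', '0.5292,0.1920,0.195']
258 ['0.5326,0.1958,0.196', '0.5319,0.1947,0.198', '0.5313,0.1936,0.199', '0.5300,0.1931,0.198', '0.5291,0.1923,0.198']
260 ['0.5328,0.1955,0.202', '0.5318,0.1948,0.202', '0.5311,0.1938,0.202', '0.5301,0.1931,0.202', '0.5291,0.1925,0.202']
```

View pics/s12c.png

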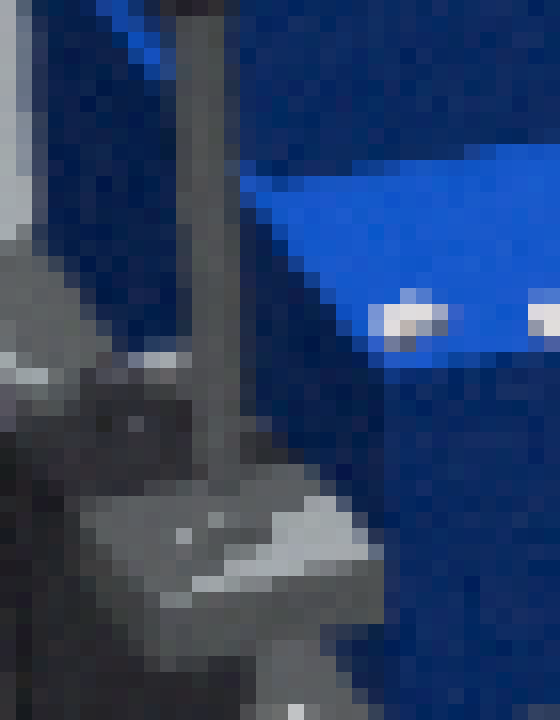

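```bash
python3 - <<'E'
from h import *
from scipy.optimize import least_squares
def lean(n,ctr,r,z0,z1,step,rad=.016):
    w=load(n);P=cloud(w);o=w['state'];R=np.array(o['ee_rot']);out=[]
    for z in np.arange(z0,z1,step):
        m=(np.hypot(P[...,0]-ctr[0],P[...,1]-ctr[1])<rad)&(P[...,2]>z)&(P[...,2]<z+step);q=P[m]
        if len(q)<12: continue
        f=least_squares(lambda c:np.hypot(q[:,0]-c[0],q[:,1]-c[1])-r,ctr,loss='soft_l1',f_scale=.001)
        out.append([z+step/2,*f.x])
    out=np.array(out);print(n,out)
    if len(out)>2:
        k=np.polyfit(out[:,0],out[:,1:],1)[0];print(' slope dx/dz,dy/dz',k,' along tool x (down dir)',-k@R[:2,0],'tool y',-k@R[:2,1],'tooltilt',R[:2,2]@R[:2,0],R[:2,2]@R[:2,1])
lean('w2',(.525,.047),.010,.066,.112,.008)
lean('w7',(.5045,-.329),.006,.055,.11,.01)
lean('w8',(.5045,-.329),.006,.055,.11,.01)
lean('w12',(.5276,.1972),.006,.136,.22,.014)
E
```

```text
w2 [[0.07   0.5257 0.0488]
 [0.078  0.5257 0.0488]
 [0.086  0.5257 0.0489]
 [0.094  0.5257 0.0488]
 [0.102  0.5257 0.0488]
 [0.11   0.5257 0.0489]]
 slope dx/dz,dy/dz [0.0002 0.0008]  along tool x (down dir) 0.0008227819062721789 tool y -0.00017163982257161606 tooltilt 0.0027589716225142674 0.004105327688458292
w7 [[ 0.06    0.5028 -0.3316]
 [ 0.07    0.5028 -0.3311]
 [ 0.08    0.5029 -0.3305]
 [ 0.09    0.5029 -0.33  ]]
 slope dx/dz,dy/dz [0.0054 0.0527]  along tool x (down dir) 0.03645936018076795 tool y 0.038416358927115854 tooltilt -0.003613522493765012 -0.0036242107070961842
w8 [[ 0.06    0.5027 -0.3316]
 [ 0.07    0.5028 -0.331 ]
 [ 0.08    0.5029 -0.3305]
 [ 0.09    0.503  -0.3299]
 [ 0.1     0.5031 -0.3295]]
 slope dx/dz,dy/dz [0.0114 0.0531]  along tool x (down dir) 0.032534377567345306 tool y 0.04346067509492509 tooltilt 0.002862226686510892 -0.0017204661181349878
w12 [[0.143  0.5279 0.1964]
 [0.157  0.5277 0.1969]
 [0.171  0.5276 0.1973]
 [0.185  0.5274 0.1978]
 [0.199  0.5272 0.1982]
 [0.213  0.5271 0.1987]]
 slope dx/dz,dy/dz [-0.0118  0.0323]  along tool x (down dir) 0.032248941936139634 tool y 0.011928203884916883 tooltilt -0.0012786872265001814 0.005241923618321843
```

The wrist depth fit works as a check here. It shows the fixed handle exactly vertical, but the pin leaning about 0.034 rad, because it already leaned in its rack hole. I'll turn the tool so the pin itself is upright and shift it over the hole.

Call:
apply_moves(plan=[[[10, 0.145, 0.085, 0, 0.032, 0.012, 0], [10, 0, 0, 0, 0, 0, 0], [10, 0, 0, 0, 0, 0, 0]]])

```text
time_s: 17.23
tcp_pos: [0.5341, 0.1997, 0.2539]
ee_rot: [[0.648, -0.761, -0.014], [-0.761, -0.648, 0.031], [-0.033, -0.009, -0.999]]
wrist_force: [-0.3, -0.2, -1.2]
gripper_width: 0.219
```

```bash
cat >> h.py <<'E'
def pinfit(w,ctr=None,z0=None,z1=None,r=.006,step=.012):
    from scipy.optimize import least_squares
    P=cloud(w);t=np.array(w['state']['tcp_pos']);c=np.array(ctr if ctr is not None else t[:2]);out=[]
    z0=z0 or t[2]-.115; z1=z1 or t[2]-.03
    for z in np.arange(z0,z1,step):
        m=(np.hypot(P[...,0]-c[0],P[...,1]-c[1])<.014)&(P[...,2]>z)&(P[...,2]<z+step);q=P[m]
        if len(q)<12: continue
        f=least_squares(lambda c:np.hypot(q[:,0]-c[0],q[:,1]-c[1])-r,c,loss='soft_l1',f_scale=.001)
        out.append([z+step/2,*f.x])
    out=np.array(out);k,b=np.polyfit(out[:,0],out[:,1:],1)
    zt=t[2]-.1235
    print('pin tilt(down)',-k,'tip',b+k*zt,zt,'at lug', b+k*.053); return k,b
E
python3 -c "
from h import *
w,s=look('13');pinfit(w)"
```

```text
t 17.23 tcp [0.5341 0.1997 0.2539] yaw_y -139.59 tilt [-0.0144  0.0314] F [-0.2508 -0.1894 -1.1645] M [-0.1138  0.0989  0.0051] w 0.219 j [ 35.7088  15.8906  -4.4019  -2.0739 -69.3386   5.4365]
pin tilt(down) [0.0021 0.0022] tip [0.5312 0.2029] 0.1304186463158184 at lug [0.5314 0.2031]
```

View pics/w13a.png

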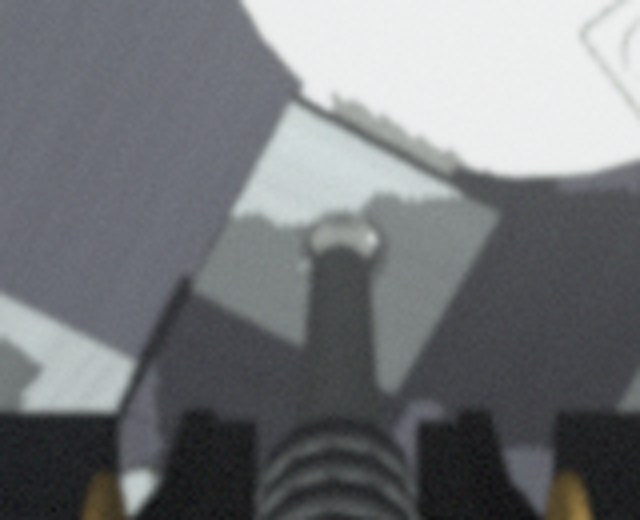

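```bash
cat >> h.py <<'E'
def ov(tag,ctr,z=.115,rs=(.0075,.0095),extra=None):
    w=load('w'+tag);a=cv2.resize(cv2.imread(f'pics/w{tag}.png')[185:265,280:380],None,fx=8,fy=8,interpolation=cv2.INTER_CUBIC)
    def c(ct,z,r,col):
        P=[[ct[0]+r*np.cos(t),ct[1]+r*np.sin(t),z] for t in np.linspace(0,6.3,80)]
        cv2.polylines(a,[np.round((proj(w,P)-[280,185]+.5)*8-.5).astype(int)],False,col,1)
    for r in rs: c(ctr,z,r,(0,0,255))
    for e in extra or []: c(*e)
    cv2.imwrite(f'pics/ov{tag}.png',a)
E
python3 -c "
from h import *
ov('13',(.530,.202),extra=[((.5312,.2029),.137,.006,(0,255,0)),((.5312,.2029),.131,.003,(0,255,0))])"
```

```text
(no output)
```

View pics/ov13.png

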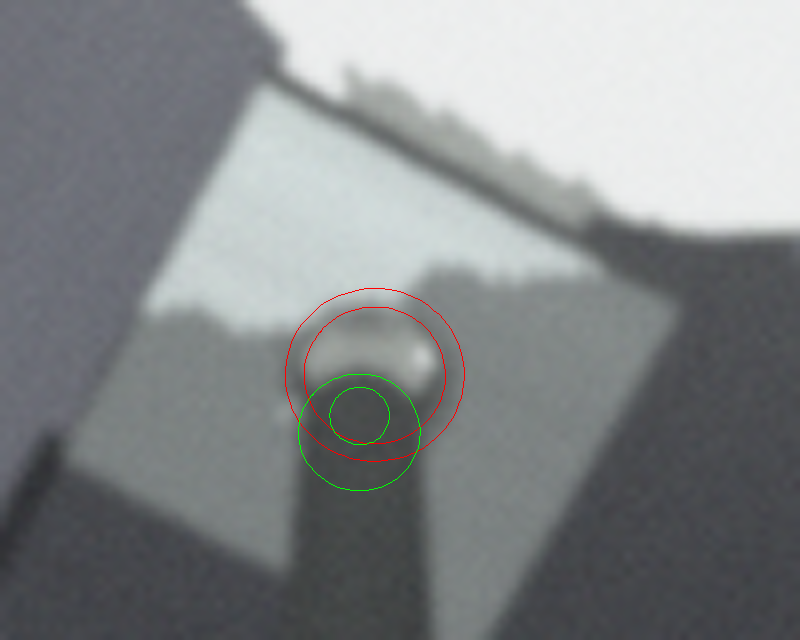

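Call:
apply_moves(plan=[[[10, -0.045, 0, 0, -0.002, 0.002, 0], [10, 0, 0, -0.15, 0, 0, 0], [10, 0, 0, -0.15, 0, 0, 0], [10, 0, 0, 0, 0, 0, 0], [10, 0, 0, 0, 0, 0, 0]]])

```text
time_s: 17.75
tcp_pos: [0.5321, 0.2, 0.2459]
ee_rot: [[0.649, -0.76, -0.016], [-0.76, -0.649, 0.028], [-0.032, -0.006, -0.999]]
wrist_force: [1.0, -0.5, -1.3]
gripper_width: 0.219
```

```bash
python3 -c "
from h import *
w,s=look('14');k,b=pinfit(w);t=b+k*.123
ov('14',(.530,.203),extra=[(t,.130,.006,(0,255,0)),(t,.1225,.003,(0,255,0))])"
```

```text
t 17.75 tcp [0.5321 0.2    0.2459] yaw_y -139.5 tilt [-0.016  0.028] F [ 0.9712 -0.4715 -1.2944] M [-0.1129  0.035   0.0238] w 0.219 j [ 35.9135  16.0881  -5.3354  -1.9787 -68.3888   5.3133]
pin tilt(down) [ 0.0011 -0.0004] tip [0.529  0.2028] 0.12236834963501877 at lug [0.5291 0.2027]
```

View pics/ov14.png

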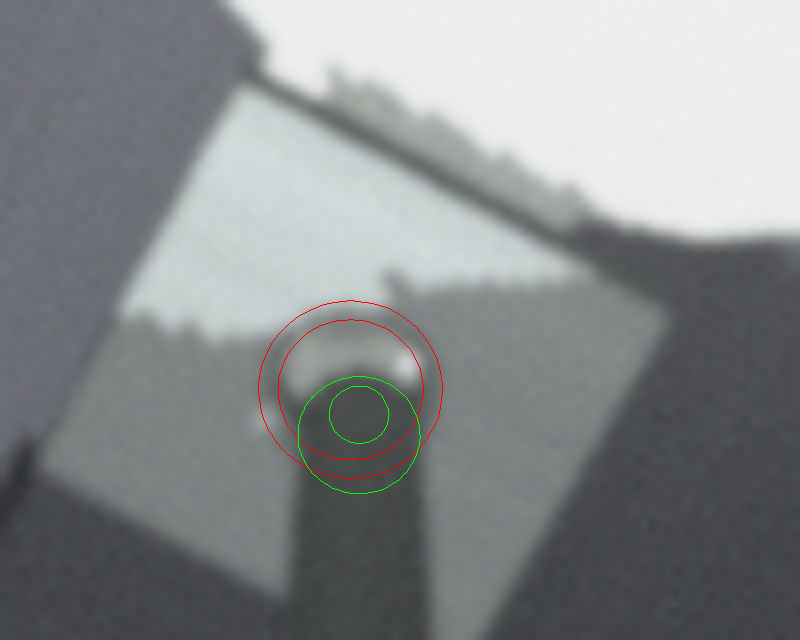

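Call:
apply_moves(plan=[[[10, 0.035, 0.01, 0, 0, 0, 0], [10, 0, 0, -0.2, 0, 0, 0], [10, 0, 0, -0.2, 0, 0, 0], [10, 0, 0, 0, 0, 0, 0]]])

```text
time_s: 18.18
tcp_pos: [0.5333, 0.2004, 0.2353]
ee_rot: [[0.649, -0.761, -0.015], [-0.76, -0.649, 0.029], [-0.032, -0.007, -0.999]]
wrist_force: [0.4, -0.2, -1.8]
gripper_width: 0.222
```

```bash
python3 -c "
from h import *
w,s=look('15');k,b=pinfit(w,z0=.13);t=b+k*.123
ov('15',(.530,.203),extra=[(b+k*.115,.115,.006,(0,255,0))])"
```

```text
t 18.18 tcp [0.5333 0.2004 0.2353] yaw_y -139.51 tilt [-0.0153  0.0287] F [ 0.3554 -0.2357 -1.7697] M [-0.0556  0.1383 -0.0238] w 0.222 j [ 35.8718  16.6051  -6.1508  -2.0031 -67.0038   5.4004]
pin tilt(down) [0.0016 0.0001] tip [0.5303 0.2033] 0.11183162675660557 at lug [0.5304 0.2033]
```

View pics/ov15.png

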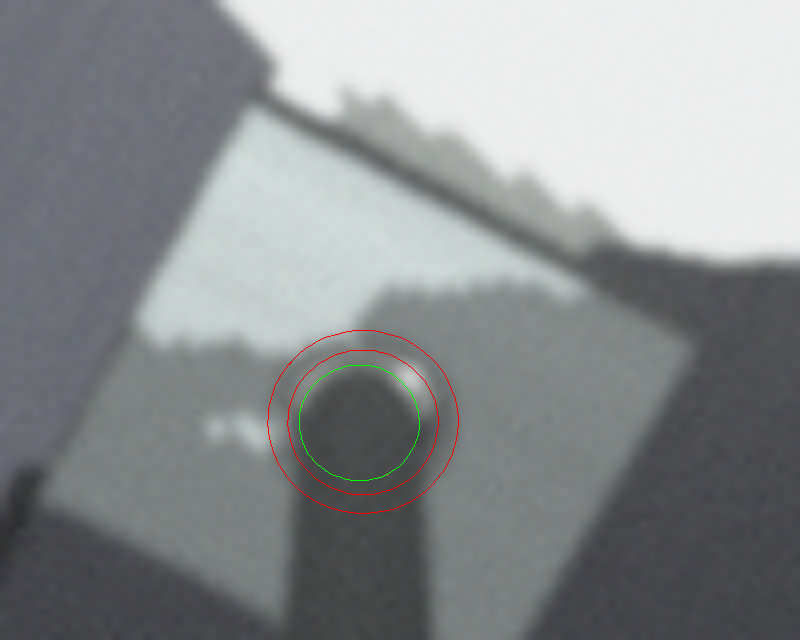

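Call:
apply_moves(plan=[[[10, -0.01, -0.01, -0.2, 0, 0, 0], [10, 0, 0, -0.2, 0, 0, 0], [10, 0, 0, -0.2, 0, 0, 0], [10, 0, 0, -0.2, 0, 0, 0], [10, 0, 0, -0.2, 0, 0, 0], [10, 0, 0, 0, 0, 0, 0]]])

```text
time_s: 18.78
tcp_pos: [0.5331, 0.2001, 0.2085]
ee_rot: [[0.649, -0.761, -0.015], [-0.76, -0.649, 0.029], [-0.031, -0.008, -0.999]]
wrist_force: [-0.5, -0.2, -1.4]
gripper_width: 0.221
```

```bash
python3 -c "
from h import *
w,s=look('16');k,b=pinfit(w,z0=.12)
ov('16',(.530,.203),extra=[(b+k*.115,.115,.006,(0,255,0))])"
```

```text
t 18.78 tcp [0.5331 0.2001 0.2085] yaw_y -139.51 tilt [-0.0145  0.029 ] F [-0.4653 -0.2475 -1.3906] M [-0.146   0.1057  0.0189] w 0.221 j [ 35.8624  17.7277  -8.5488  -2.0497 -63.4408   5.5444]
pin tilt(down) [ 0.0018 -0.0004] tip [0.5301 0.2029] 0.08501299226215792 at lug [0.5302 0.2029]
```

View pics/s16a.png

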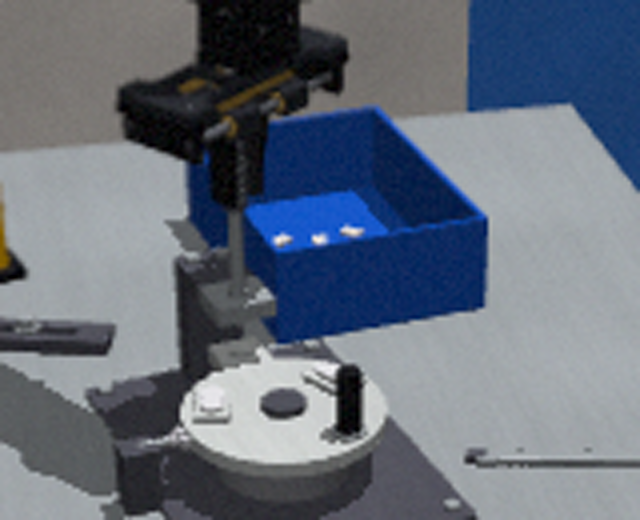

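View pics/ov16.png

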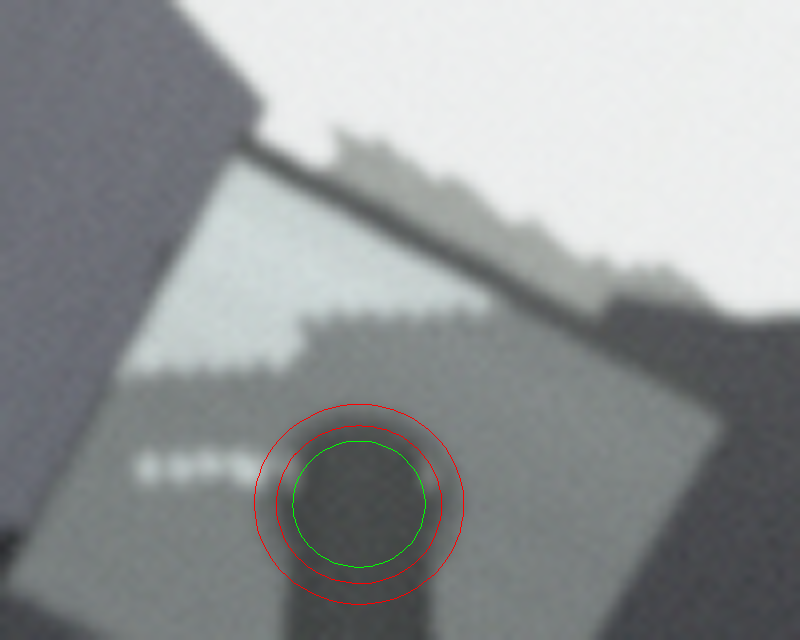

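Call:
apply_moves(plan=[[[10, 0, 0, -0.2, 0, 0, 0], [10, 0, 0, -0.2, 0, 0, 0], [10, 0, 0, -0.2, 0, 0, 0], [10, 0, 0, -0.2, 0, 0, 0], [10, 0, 0, -0.1, 0, 0, 0], [10, 0, 0, 0, 0, 0, 0]]])

```text
time_s: 19.38
tcp_pos: [0.5336, 0.2004, 0.1854]
ee_rot: [[0.65, -0.76, -0.012], [-0.76, -0.65, 0.03], [-0.031, -0.01, -0.999]]
wrist_force: [-1.0, -0.3, -1.5]
gripper_width: 0.221
```

```bash
python3 -c "
from h import *
w,s=look('17');k,b=pinfit(w,z0=.118)"
```

```text
t 19.38 tcp [0.5336 0.2004 0.1854] yaw_y -139.49 tilt [-0.0124  0.0299] F [-1.0267 -0.2791 -1.5411] M [-0.1108  0.0986 -0.0085] w 0.221 j [ 35.8689  18.8622 -10.443   -2.0771 -60.2859   5.6754]
pin tilt(down) [0.0009 0.0016] tip [0.5307 0.2034] 0.0618522296293976 at lug [0.5307 0.2034]
```

View pics/s17a.png

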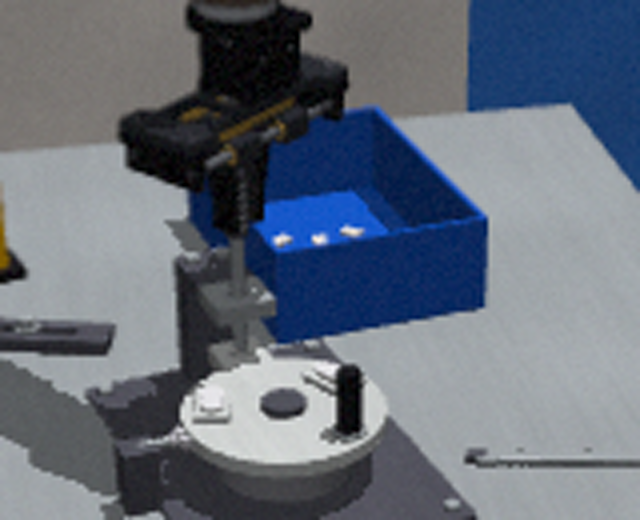

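Call:
apply_moves(plan=[[[10, -0.025, -0.015, -0.1, 0, -0.002, 0], [10, 0, 0, -0.15, 0, 0, 0], [10, 0, 0, -0.15, 0, 0, 0], [10, 0, 0, -0.15, 0, 0, 0], [10, 0, 0, 0, 0, 0, 0]]])

```text
time_s: 19.9
tcp_pos: [0.5334, 0.2003, 0.1718]
ee_rot: [[0.65, -0.76, -0.008], [-0.76, -0.65, 0.031], [-0.029, -0.014, -0.999]]
wrist_force: [-0.4, -0.7, -1.5]
gripper_width: 0.226
```

```bash
python3 -c "
from h import *
w,s=look('18');k,b=pinfit(w,z0=.117,step=.006)"
```

```text
t 19.9 tcp [0.5334 0.2003 0.1718] yaw_y -139.48 tilt [-0.0082  0.0312] F [-0.4157 -0.7312 -1.4911] M [-0.1557  0.1477  0.0184] w 0.226 j [ 35.9201  19.4455 -11.7354  -2.0274 -58.1699   5.6718]
pin tilt(down) [0.0048 0.0035] tip [0.5309 0.2035] 0.04825015633604218 at lug [0.5309 0.2035]
```

View pics/s18a.png

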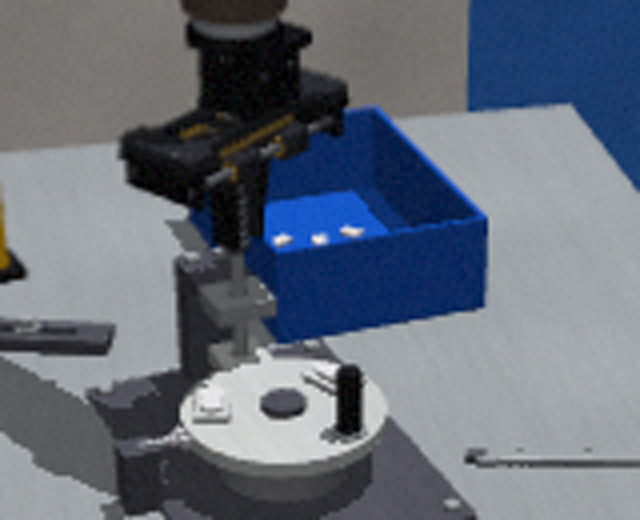

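Call:
apply_moves(plan=[[[10, 0, 0, -0.15, -0.0035, 0.005, 0], [10, 0, 0, -0.15, 0, 0, 0], [10, 0, 0, -0.15, 0, 0.002, 0], [10, 0, 0, -0.15, 0, 0, 0], [10, 0, 0, 0, 0, 0, 0], [10, 0, 0, 0, 0, 0, 0]]])

```text
time_s: 20.5
tcp_pos: [0.5341, 0.2005, 0.1561]
ee_rot: [[0.65, -0.76, -0.014], [-0.76, -0.65, 0.028], [-0.03, -0.007, -1.0]]
wrist_force: [0.3, -0.1, -0.9]
gripper_width: 0.224
```

```bash
python3 -c "
from h import *
w,s=look('19');k,b=pinfit(w,z0=.116,z1=.136,step=.005)
X=cloud(w);m=(X[...,2]>.1)&(X[...,2]<.17)&(np.hypot(X[...,0]-.53,X[...,1]-.203)<.012)
vv,uu=np.where(m)
for v in range(vv.min(),vv.max()+1,3):print(v,X[v,322])"
```

```text
t 20.5 tcp [0.5341 0.2005 0.1561] yaw_y -139.46 tilt [-0.0144  0.0278] F [ 0.3245 -0.1089 -0.8631] M [-0.0226  0.0342  0.0124] w 0.224 j [ 35.8713  20.5867 -12.4698  -2.1222 -56.6986   5.8316]
pin tilt(down) [-0.1328  0.1677] tip [0.5191 0.2183] 0.03257328103359319 at lug [0.5218 0.2149]
256 [0.5394 0.1953 0.115 ]
259 [0.5382 0.1967 0.1151]
262 [0.537  0.1982 0.1149]
265 [0.5357 0.1997 0.1143]
268 [0.5358 0.1994 0.1201]
271 [0.5356 0.1996 0.124 ]
274 [0.5381 0.1965 0.1385]
277 [0.5383 0.1962 0.1434]
280 [0.5382 0.1962 0.1472]
283 [0.538  0.1965 0.15  ]
286 [0.5383 0.196  0.1548]
289 [0.5382 0.196  0.1582]
292 [0.5382 0.196  0.1614]
295 [0.5386 0.1954 0.1662]
298 [0.5383 0.1958 0.168 ]
301 [0.5382 0.1958 0.1708]
```

View pics/s19a.png

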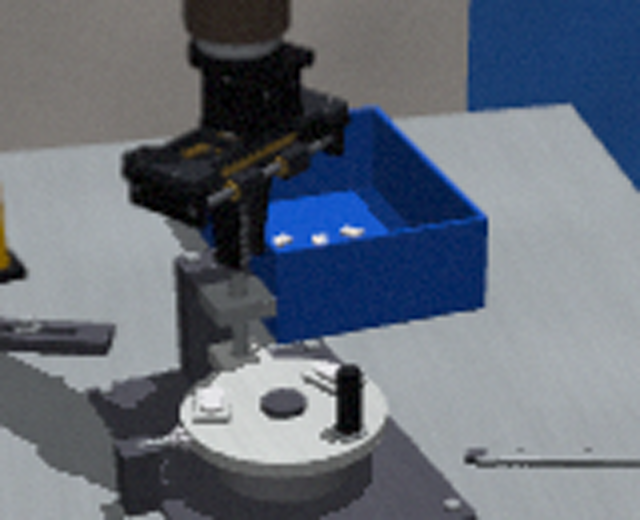

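View pics/w19.png

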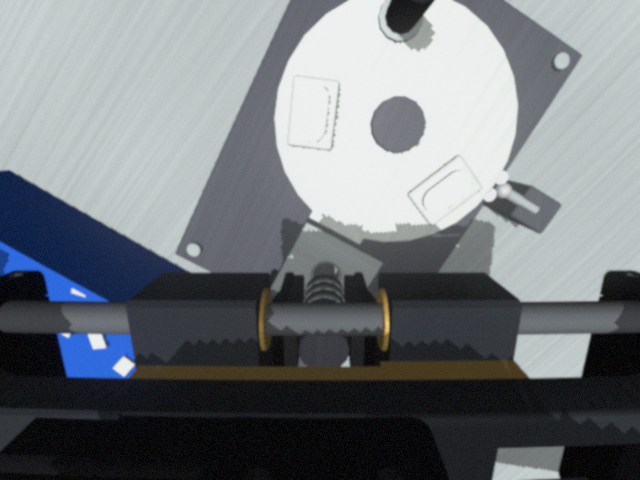

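Call:
apply_moves(plan=[[[10, -0.04, -0.015, -0.1, 0, 0, 0], [10, 0, 0, 0, 0, 0, 0], [10, 0, 0, 0, 0, 0, 0], [10, 0, 0, 0, 0, 0, 0]]])

```text
time_s: 20.93
tcp_pos: [0.5334, 0.2004, 0.154]
ee_rot: [[0.65, -0.76, -0.013], [-0.759, -0.65, 0.029], [-0.03, -0.009, -1.0]]
wrist_force: [-0.5, 0.1, -1.1]
gripper_width: 0.221
```

```bash
python3 -c "
from h import *
w,s=look('20');t=snap('top','top20');X=cloud(w)
for v in range(262,276,2):print(v,X[v,320],X[v,323],X[v,326])
ov('20',(.530,.203))
a=cv2.resize(w['pixels'][215:295,270:370,::-1],None,fx=7,fy=7,interpolation=cv2.INTER_CUBIC);cv2.imwrite('pics/w20b.png',a)
print(np.array(sense()['joint_velocities']))"
```

```text
t 20.93 tcp [0.5334 0.2004 0.154 ] yaw_y -139.46 tilt [-0.0131  0.0286] F [-0.5235  0.0939 -1.0823] M [-0.0523  0.1513  0.0412] w 0.221 j [ 35.9032  20.5982 -12.7872  -2.1232 -56.2775   5.8135]
262 [0.5377 0.1981 0.1151] [0.5361 0.1974 0.1137] [0.5347 0.1963 0.1135]
264 [0.5366 0.1995 0.1135] [0.5347 0.1991 0.1109] [0.5331 0.1982 0.11  ]
266 [0.5357 0.2006 0.113 ] [0.5345 0.1992 0.1137] [0.5333 0.198  0.114 ]
268 [0.5357 0.2004 0.1167] [0.5347 0.1989 0.118 ] [0.5332 0.1981 0.117 ]
270 [0.5353 0.2008 0.1184] [0.5347 0.1989 0.1211] [0.5335 0.1978 0.1213]
272 [0.5355 0.2005 0.1224] [0.5347 0.1988 0.1244] [0.5335 0.1977 0.1244]
274 [0.5355 0.2004 0.1255] [0.5372 0.1958 0.137 ] [0.5333 0.198  0.1265]
[ 0.0115  0.11   -0.0591 -0.0024  0.0676 -0.0113]
```

View pics/w20b.png

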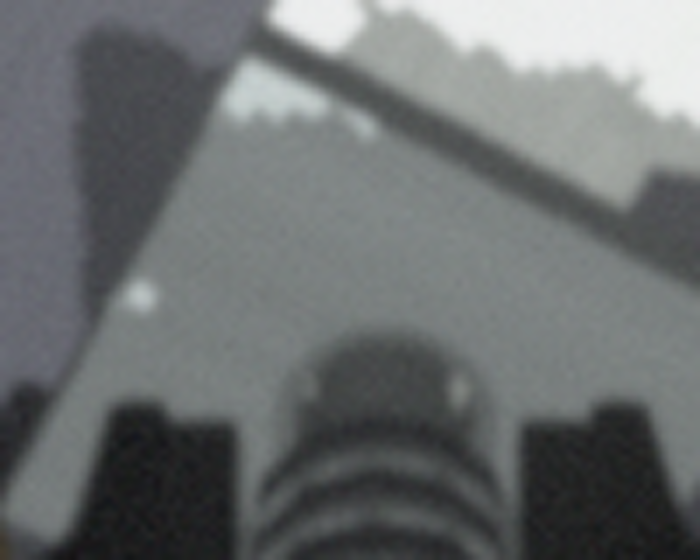

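View pics/top20.png

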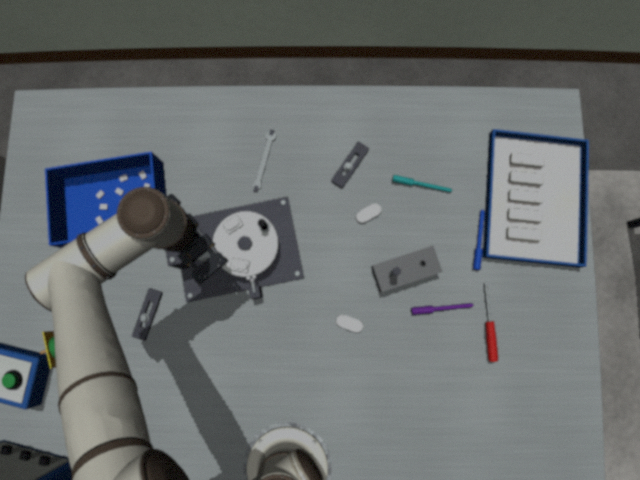

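View pics/s20.png

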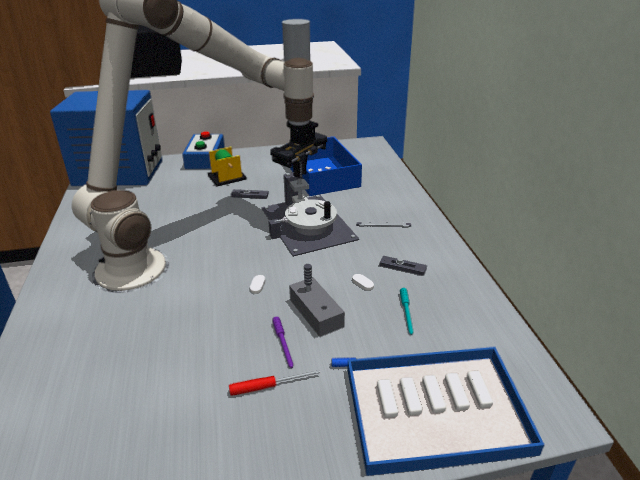

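```bash
python3 -c "
from h import *
st(); print(finish_job()); st()"
```

```text
t 21.08 tcp [0.5335 0.2004 0.1541] yaw_y -139.46 tilt [-0.0129  0.0287] F [ 0.9026  0.4014 -1.3354] M [-0.0485  0.1015 -0.0265] w 0.22 j [ 35.9032  20.597  -12.7782  -2.1209 -56.2777   5.814 ]
the job is handed in; nothing more can be done
None
the job is handed in; nothing more can be done
```

The long pin is threaded through the bracket's hole and the dial lug, and the gripper is still holding it there. I handed the job in at 21.1 s.

**What I did**
- I turned the dial counter-clockwise by its handle from about -64° until it clicked into the detent. The detent needed a push of about 14 N, and I let go of the handle before picking up the pin.
- I took the longer pin out of the rack. It had been leaning in its hole, so I corrected a lean of about 2° in the grip before threading it.

**Last checks**
- **Dial:** the pictures show the ball between the two rim bumps. The camera estimates of the handle angle put the dial within about 2° of the detent. The pin passed through both holes with no rise in force.
- **Pin depth:** the tip is at a height of about 30 mm, which is about 15 mm below the dial. The shoulder is about 20 mm above the bracket. Both figures come from the gripper's height. I could not see the tip below the dial in any picture.
- **Support:** the vertical force at the wrist is about -1.3 N, which fits the pin's weight, so the grip alone carries it. The arm is at rest.
- **Pin position:** it stands about 1 mm off the hole's centre, within the 1.5 mm clearance. My last fit of its tilt failed because too little of the shank was showing. The last good fits showed it upright to within about 0.3°, and a later one with less of the shank showing gave about 0.35° before a small correction.

**Other things on the bench:** the three coloured look-alike pins were balanced upright at the start and were lying on the bench by about 4 s. The arm was not near them, so I think they fell over by themselves. They all stayed on the bench. In the last pictures the short pin, clamps, pads, wrench and screwdriver are where they were at the start.

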